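# Snap the lid onto the remote-control box

## Task

Take the lid off the sloping stand and set it, fully home, on the box that holds the remote control, its clips still raised. Then flip all four of its side clips fully down against the box. Do not let the lid drop, and leave the other box open and everything else where it is.

Things in the scene. Friction and masses are not known exactly. Their poses are not given: they have to be found in the camera images.
- lid_grip (a point): Centre of the loose white lid's handle, a rib 16 mm thick (x), 70 mm long (y), standing 36 mm (18 mm either way of the point) above the flat lid top. Axes are the lid's: x along its 160 mm length, y its 120 mm width, z up out of its top, leaning 26 degrees (towards the stand's -x) while on the stand. Seated on a box, the point is 96 mm above the table. Lid fits either way round (half turn).
- lid: The lid, 0.25 to 0.4 kg; origin at the centre of its underside, 40 mm below the handle's centre, same axes. Plate 160 x 120 x 8 mm, 14 to 22 mm above the origin; under it a plug 147 x 107 mm, stepped in to 141 x 101 mm for its lowest 7 mm, drops into a box's mouth with 2.5 mm play each side. Clip hinges: 18 mm above the origin, 85.5 mm out in +-x and 65.5 mm out in +-y.
- stand: Fixed wooden display stand the lid leans on, 150 x 90 mm base, about 115 mm tall; origin at the centre of its underside. Its face slopes 26 degrees, low end to its -x side, which is turned away from the robot; two small stops at the low end.
- clip_1 (a joint): Clip hinged at the middle of the lid's +x edge: a flap 60 mm wide along the edge, 36 mm long from its hinge, 5 mm thick. Angle in rad: 0 fully down (its stop, square to the lid, 3 mm off the box's side), 1.57 straight out level with the lid, more is raised (to 2.7). Starts at 1.9 to 2.5. Stays where put: light friction, under 1 N at its tip, no spring or latch.
- clip_2 (a joint): Clip hinged at the middle of the lid's +y edge: a flap 60 mm wide along the edge, 36 mm long from its hinge, 5 mm thick. Angle in rad: 0 fully down (its stop, square to the lid, 3 mm off the box's side), 1.57 straight out level with the lid, more is raised (to 2.7). Starts at 1.9 to 2.5. Stays where put: light friction, under 1 N at its tip, no spring or latch.
- clip_3 (a joint): Clip hinged at the middle of the lid's -x edge: a flap 60 mm wide along the edge, 36 mm long from its hinge, 5 mm thick. Angle in rad: 0 fully down (its stop, square to the lid, 3 mm off the box's side), 1.57 straight out level with the lid, more is raised (to 2.7). Starts at 1.9 to 2.5. Stays where put: light friction, under 1 N at its tip, no spring or latch.
- clip_4 (a joint): Clip hinged at the middle of the lid's -y edge: a flap 60 mm wide along the edge, 36 mm long from its hinge, 5 mm thick. Angle in rad: 0 fully down (its stop, square to the lid, 3 mm off the box's side), 1.57 straight out level with the lid, more is raised (to 2.7). Starts at 1.9 to 2.5. Stays where put: light friction, under 1 N at its tip, no spring or latch.
- box_a: One of two identical open white storage boxes, fixed to the table, 160 (x) x 120 (y) x 70 mm tall outside, walls and floor 4 mm; origin at the centre of its underside. One holds the remote control, the other the glasses case.
- box_b: One of two identical open white storage boxes, fixed to the table, 160 (x) x 120 (y) x 70 mm tall outside, walls and floor 4 mm; origin at the centre of its underside. One holds the remote control, the other the glasses case.
- remote_mid (a point): Centre of the black remote control, 140 x 44 x 22 mm, round buttons on top, lying in one of the boxes; x along its length.
- case_mid (a point): Centre of the black rounded glasses case, 90 x 64 x 40 mm, lying in the other box.
- mug: Bystander: white mug, 80 mm across, 90 mm tall; origin at the centre of its underside.
- book: Bystander: paperback lying flat, 114 x 164 x 24 mm; origin at the centre of its underside.
- vase: Bystander: white vase of daisies, 72 mm across, 125 mm tall without the flowers; origin at the centre of its underside.
- candle: Bystander: lidded candle jar, 72 mm across, 80 mm tall; origin at the centre of its underside.
- coasters: Bystander: stack of round cork coasters, 96 mm across, 24 mm tall; origin at the centre of its underside.
Not all that is in view belongs to the job. Leave any pink or yellow look-alike of the lid alone.

How it is judged:
By the outcome, as a careful person would: the job done as asked, in the order asked, and still so for the second after the job is handed in, with the robot touching nothing.
It also fails if it takes over 61 s, if anything falls off the work surface, if the arm or the gripper's body presses on something with over 40 N, if the wrist force passes 120 N, or if a joint passes its speed limit or range.

## Robot

A 6-joint arm with a two-finger parallel gripper is mounted at the origin on the work surface. World frame = base frame: x ahead of the robot, y to its left, z up, the work surface at z = 0. Lengths are in m, angles in rad, forces in N, time in s.
With the tool pointing down it reaches from about 0.3 to 0.775 m from the base axis. Payload 14.6 kg.
Tool frame: the origin (TCP) lies on the centre line of the jaws, within the pads' length; the fingertips stand 25 mm ahead of it and the grasp point (between the pads) lies 6 mm ahead of it (ctrl.tip_reach is the distance from the TCP to the fingertips, in m); z points along the fingers, y is the line along which they close (so a half turn about z gives the same grasp; the last joint's range is limited). The gripper opens to 94 mm and grips with 3 to 60 N. Pads are 16 mm wide; open, the fingers measure 119 mm over their backs; the gripper's body (75 mm by 177 mm) begins 78 mm behind the grasp point.
Start: joints at [1.197, 0.3, 1.521, -0, 1.321, -0.067], TCP at [0.166, 0.524, 0.196] pointing down, gripper open.
Joint ranges: [-3.03, 3.03], [-0.79, 2.21], [0.23, 2.52], [-1.04, 4.18], [0, 3.07], [-2.55, 2.55]. Speed limits (rad/s): [2.22, 2.22, 2.57, 3.14, 3.14, 3.14].

## Interface

Orientations are given as [roll, pitch, yaw] about the fixed x, y, z axes, in that order (R = Rz(yaw) Ry(pitch) Rx(roll)).
In Python, from station import ctrl gives the robot as it stands. The module is installed in compiled form; this text tells all that it offers.
- The arm moves only by the tool apply_moves, never from a script. Its argument "deltas" is a list of rows, each a list of 7 numbers: the closure in counts, from 0 (fully open) to 255 (shut), then the shift along the world's x, y, z in cm, then the turn, a rotation vector about the world's x, y, z in rad. In form: [[jaw, tx, ty, tz, ax, ay, az], ...]. A call has 1 to 10 rows; each row shifts and turns the commanded pose from where the row before left it; what a row does not reach is not made up. A row lasts 1/10 s, in which the tool goes at most 50 mm and 8.59 degrees, less where a joint would pass 70% of its speed; a pose out of reach is approached as far as the arm can. A call with a gripper value outside its range is refused whole. The fingers move at their own pace and stop on an object; "grip_force" is the grip in N (left out, the last holds). Time passes only in rows, so rows that do not move let the fingers close. It gives the time, the measured TCP pose, the force, the opening and the grip force at its end, in the units of the state.
- ctrl.get_obs(): the state, without advancing time (a new reading comes with each control period).
- ctrl.camera(name): name is "scene" or "top" or "wrist"; returns a dict with "img" (384x512x3 uint8, red, green, blue), "K" (3x3 intrinsics, pixels), "pose" (4x4, takes a point from camera to world coordinates); the wrist camera has in their place "hand_eye" (4x4, takes a point from camera to tool coordinates, whose origin is the TCP and whose axes are the flange's). Camera axes: x right, y up, looking along -z (the intrinsics and any distortion apply to the point x, -y, -z); pixel columns grow to the right and rows downward; lengths in m; the calibration is good to about 2 mm. A picture is of the moment at which its call begins: read the wrist's pose just before it. There is no depth.
- ctrl.hand_in(): hands the job in; it is judged then, once.
The state is a dict: "time_s": time; "qpos": joint angles; "joint_vel": joint speeds; "tau": joint torques, N m; "ee_pos": TCP position; "eef_rot": TCP orientation; "force": force on the tool from outside, world axes, zero at the start; "moment": the same for the moment, N m; "grip_width": finger opening in m; "grip_force": force on a finger pad.
Only numpy, scipy, OpenCV 4.12 (cv2) and the standard library are available. Lean on these libraries where they do the work, as an engineer would, in place of code of your own. Each camera call takes 0.05 s, during which the arm holds its last target. There are 200 camera calls.

## Working session

There is one attempt and no reset: what is moved stays moved. The work goes in short steps, Python scripts to look and compute and a tool call to move; the robot and the scene stay as the last step left them, time stands still between calls to the robot, and variables do not carry over. Pictures are saved under pics/ and viewed, at most 10 in all, crops included, and the job is handed in when it is done.

Besides the shell and the picture viewer there is one more tool, called after "Request:" by a JSON object that holds its "api" and its "payload". apply_moves: Moves the arm, as the interface text tells. Its arguments: {"type":"object","properties":{"deltas":{"type":"array"},"grip_force":{"type":"number"}},"required":["deltas"]}

```bash
mkdir -p pics
cat > h.py <<'E'
import numpy as np, cv2
from scipy.spatial.transform import Rotation as R
from station import ctrl
def cam(n):
    o=ctrl.get_obs(); c=ctrl.camera(n)
    if 'pose' in c: P=np.array(c['pose'])
    else:
        T=np.eye(4); T[:3,:3]=R.from_euler('xyz',o['eef_rot']).as_matrix(); T[:3,3]=o['ee_pos']; P=T@np.array(c['hand_eye'])
    return c['img'],np.array(c['K']),P,c
def ray(uv,K,P):
    d=np.linalg.inv(K)@[uv[0],uv[1],1]; d=P[:3,:3]@(d*[1,-1,-1]); return P[:3,3],d/np.linalg.norm(d)
def onz(uv,K,P,z):
    o,d=ray(uv,K,P); return o+d*(z-o[2])/d[2]
def proj(X,K,P):
    p=P[:3,:3].T@(np.array(X)-P[:3,3])*[1,-1,-1]; q=K@p; return q[:2]/q[2]
def tri(u1,K1,P1,u2,K2,P2):
    o1,d1=ray(u1,K1,P1);o2,d2=ray(u2,K2,P2)
    s=np.linalg.lstsq(np.c_[d1,-d2],o2-o1,rcond=None)[0]
    a=o1+d1*s[0];b=o2+d2*s[1];return (a+b)/2,np.linalg.norm(a-b)
def save(n,img,crop=None,s=1):
    if crop: x0,y0,x1,y1=crop; img=img[y0:y1,x0:x1]
    cv2.imwrite(f'pics/{n}.png',cv2.resize(img[...,::-1],None,fx=s,fy=s,interpolation=cv2.INTER_CUBIC))
E
python3 - <<'E'
from h import *
np.set_printoptions(precision=4,suppress=True)
for n in ['scene','top']:
    i,K,P,c=cam(n); np.savez(n,i=i,K=K,P=P); save(n+'0',i,None,1.5); print(n,c.keys(),K,P)
print(ctrl.get_obs())
E
```

```text
scene dict_keys(['img', 'K', 'pose']) [[441.1211   0.     252.1211]
 [  0.     441.1211 188.7527]
 [  0.       0.       1.    ]] [[ 0.3234 -0.5846  0.7441  1.5895]
 [ 0.9462  0.1912 -0.2611 -0.4626]
 [ 0.0103  0.7885  0.615   0.9892]
 [ 0.      0.      0.      1.    ]]
top dict_keys(['img', 'K', 'pose']) [[409.2846   0.     253.7664]
 [  0.     409.2846 194.2488]
 [  0.       0.       1.    ]] [[ 0.0248  0.9868 -0.1601  0.2991]
 [-0.9996  0.0226 -0.0155 -0.0789]
 [-0.0117  0.1604  0.987   1.4006]
 [ 0.      0.      0.      1.    ]]
{'time_s': 0.1, 'qpos': array([ 1.1974,  0.3004,  1.5215,  0.    ,  1.3207, -0.0666]), 'joint_vel': array([ 0.0002, -0.0006, -0.0015, -0.0024, -0.0012,  0.0009]), 'tau': array([  0.0016, -53.2647, -35.3281,   0.0709,   0.0236,  -0.0001]), 'ee_pos': array([0.166 , 0.5241, 0.1951]), 'eef_rot': array([-3.1406, -0.0001,  2.8348]), 'force': array([-0.6258, -0.5707,  0.1484]), 'moment': array([-0.0175, -0.0081, -0.0137]), 'grip_force': 0.0, 'grip_width': 0.09390626863386528}
```

View pics/scene0.png

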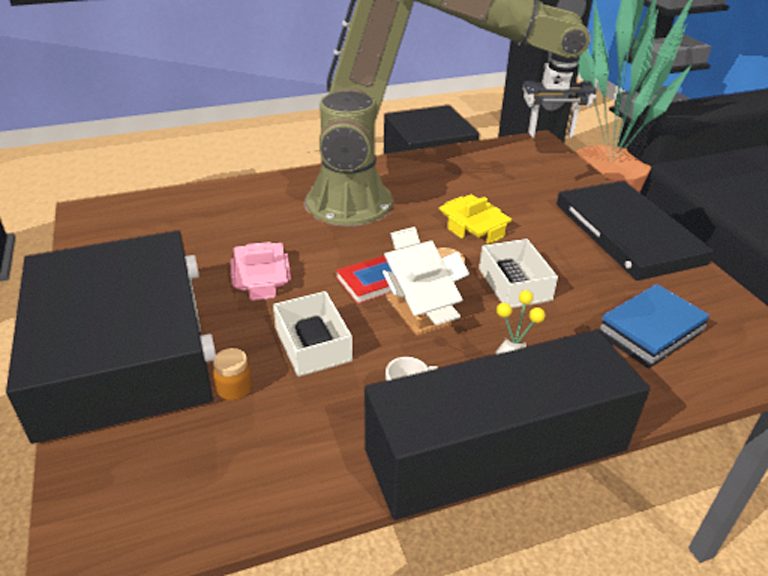

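View pics/top0.png

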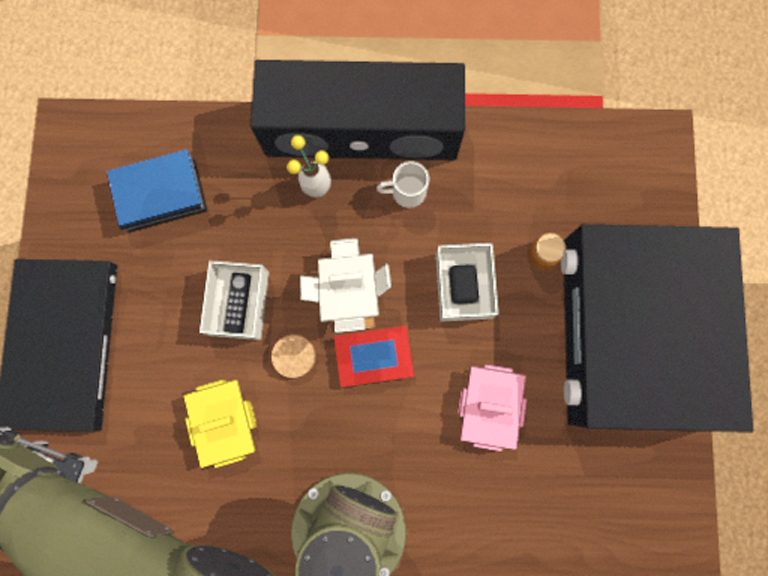

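The white lid is at about (347,288) and the remote's box at about (235,300) in the top picture, at 1.5x scale. The other white box at (467,282) holds the rounded case. The pink lid (493,407) and yellow lid (220,423) are look-alikes. I'll enlarge the target area to confirm.

Run:
```python
from h import *
np.set_printoptions(precision=4,suppress=True)
a=np.load('top.npz');b=np.load('scene.npz')
t=cv2.resize(a['i'][150:235,125:285],None,fx=5,fy=5,interpolation=cv2.INTER_CUBIC)
s=cv2.resize(b['i'][145:225,235:385],None,fx=5,fy=5,interpolation=cv2.INTER_CUBIC)
cv2.imwrite('pics/c_top.png',t[...,::-1]);cv2.imwrite('pics/c_scene.png',s[...,::-1])
i,K,P,c=cam('wrist');print(K,P,c['hand_eye'])
# rough positions
for n,uv,z in [('box',(157,200),.0),('lid',(231,190),.11),('boxB',(311,188),.0)]: print(n,onz(uv,a['K'],a['P'],z))
```

```text
[[314.473    0.     256.9526]
 [  0.     314.473  191.4319]
 [  0.       0.       1.    ]] [[ 0.3013 -0.9216 -0.2448  0.0944]
 [ 0.9535  0.2909  0.0786  0.546 ]
 [-0.0012 -0.2571  0.9664  0.3827]
 [ 0.      0.      0.      1.    ]] [[ 0.0007  0.9664  0.2571  0.0749]
 [ 1.     -0.0008  0.     -0.001 ]
 [ 0.0002  0.2571 -0.9664 -0.1877]
 [ 0.      0.      0.      1.    ]]
box [0.4984 0.2782 0.    ]
lid [0.5205 0.0146 0.11  ]
boxB [ 0.5528 -0.2549  0.    ]
```

View pics/c_top.png

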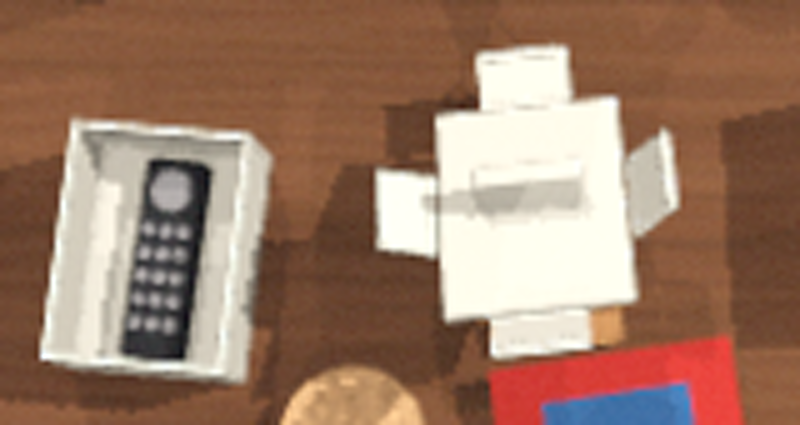

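View pics/c_scene.png

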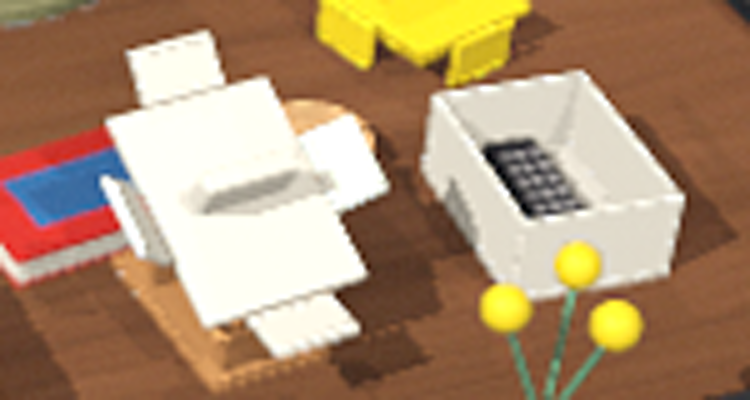

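The crop confirms that the box at the left holds the remote, with its round buttons showing. The lid is the white ribbed one on the wooden stand. Next I'll triangulate the plate corners and the box rim corners.

Run:
```python
from h import *
np.set_printoptions(precision=4,suppress=True)
a=np.load('top.npz');b=np.load('scene.npz')
T=lambda t,s: tri(np.array(t)/5+[124.6,149.6],a['K'],a['P'],np.array(s)/5+[234.6,144.6],b['K'],b['P'])
L=[T(*q) for q in [((437,113),(366,274)),((617,98),(207,325)),((443,320),(266,78)),((637,298),(107,120))]]
for l in L: print(l)
p=[l[0] for l in L]; c=np.mean(p,0); X=p[0]+p[1]-p[2]-p[3]; Y=p[0]+p[2]-p[1]-p[3]
print('lid top c',c,np.linalg.norm(X)/2,np.linalg.norm(Y)/2); X/=np.linalg.norm(X);Y/=np.linalg.norm(Y);Z=np.cross(X,Y)
print(X,Y,Z,'handle',c+.018*Z/np.linalg.norm(Z),'yaw',np.arctan2(X[1],X[0]),'tilt',np.arccos(Z[2]))
B=[T(*q) for q in [((72,120),(685,200)),((252,135),(522,213)),((40,360),(583,72)),((230,375),(435,97))]]
for l in B: print(l)
p=[l[0] for l in B]; X=p[0]+p[1]-p[2]-p[3]
print(np.mean(p,0),np.arctan2(X[1],X[0]))
# top-only on rim plane
q=[onz(np.array(t)/5+[124.6,149.6],a['K'],a['P'],.07) for t in [(72,120),(252,135),(40,360),(230,375)]]
print(q,np.mean(q,0))
```

```text
(array([0.5866, 0.0836, 0.0685]), np.float64(0.001340966610443301))
(array([ 0.6001, -0.0351,  0.067 ]), np.float64(0.003171200927869407))
(array([0.4411, 0.0674, 0.1338]), np.float64(0.003179259511434423))
(array([ 0.4573, -0.0537,  0.1359]), np.float64(0.002067398100502047))
lid top c [0.5213 0.0155 0.1013] 0.15992095164892153 0.12081481957717932
[ 0.9013  0.1089 -0.4194] [-0.1226  0.9924 -0.0028] [0.4159 0.054  0.9078] handle [0.5288 0.0165 0.1177] yaw 0.12020768925111272 tilt 0.43279094291663256
(array([0.5776, 0.3292, 0.0648]), np.float64(0.0030154230418630887))
(array([0.5679, 0.2059, 0.0759]), np.float64(0.0038814992995677886))
(array([0.4162, 0.3386, 0.0657]), np.float64(0.002925581392595101))
(array([0.4104, 0.216 , 0.0651]), np.float64(0.008670221528727741))
[0.493  0.2724 0.0679] -0.06140411787955441
[array([0.5758, 0.3261, 0.07  ]), array([0.5683, 0.2053, 0.07  ]), array([0.4152, 0.3359, 0.07  ]), array([0.4084, 0.2108, 0.07  ])] [0.4919 0.2695 0.07  ]
```

```bash
cat >> h.py <<'E'
def plan(p,Rt,n=None,jaw=0):
    o=ctrl.get_obs(); R0=R.from_euler('xyz',o['eef_rot']); rv=(R.from_matrix(Rt)*R0.inv()).as_rotvec(); d=(np.array(p)-o['ee_pos'])*100
    n=n or int(np.ceil(max(np.linalg.norm(d)/4,np.linalg.norm(rv)/.12,1)))
    print('d cm',d.round(2),'rv',rv.round(3),'n',n,'row',[jaw]+(d/n).round(3).tolist()+(rv/n).round(4).tolist())
def lidR(yaw,tilt=.4538):  # lid frame on the stand: z leans to +x (yawed)
    return R.from_euler('xyz',[0,tilt,yaw]).as_matrix()
def toolR(L): return np.c_[L[:,1],L[:,0],-L[:,2]]
def state():
    o=ctrl.get_obs(); print('t',round(o['time_s'],2),'p',np.round(o['ee_pos'],4),'rot',np.round(o['eef_rot'],4),'F',np.round(o['force'],1),'M',np.round(o['moment'],2),'w',round(o['grip_width'],4),'gf',round(o['grip_force'],1),'q',np.round(o['qpos'],2))
E
python3 - <<'E'
from h import *
L=lidR(.12); plan(np.array([.529,.0165,.118])+.1*L[:,2],toolR(L))
E
```

```text
d cm [ 40.65 -50.24   1.27] rv [-0.305  0.368 -1.124] n 17 row [0, 2.391, -2.955, 0.075, -0.018, 0.0217, -0.0661]
```

Request:
{"api": "apply_moves", "payload": {"deltas": [[0,2.03,-2.51,0.06,-0.0153,0.0184,-0.0562],[0,2.03,-2.51,0.06,-0.0153,0.0184,-0.0562],[0,2.03,-2.51,0.06,-0.0153,0.0184,-0.0562],[0,2.03,-2.51,0.06,-0.0153,0.0184,-0.0562],[0,2.03,-2.51,0.06,-0.0153,0.0184,-0.0562],[0,2.03,-2.51,0.06,-0.0153,0.0184,-0.0562],[0,2.03,-2.51,0.06,-0.0153,0.0184,-0.0562],[0,2.03,-2.51,0.06,-0.0153,0.0184,-0.0562],[0,2.03,-2.51,0.06,-0.0153,0.0184,-0.0562],[0,2.03,-2.51,0.06,-0.0153,0.0184,-0.0562]]}}

```text
time_s: 1.15
ee_pos: [0.3697, 0.2722, 0.2015]
eef_rot: [-2.914, -0.067, 2.26]
force: [-0.4, -0.1, 0.5]
grip_width: 0.0939
grip_force: 0.0
```

Run:
```python
from h import *
i,K,P,c=cam('wrist'); np.savez('w1',i=i,K=K,P=P); save('w1',i); state()
L=lidR(.12); plan(np.array([.529,.0165,.118])+.1*L[:,2],toolR(L),10)
```

```text
t 1.2 p [0.3721 0.2694 0.2013] rot [-2.9119 -0.0655  2.2542] F [ 1.6 -2.2 -0.1] M [-0.07 -0.13  0.01] w 0.094 gf 0.0 q [ 0.53  0.24  1.6   0.03  1.54 -0.17]
d cm [ 20.05 -24.77   0.66] rv [-0.15   0.183 -0.554] n 10 row [0, 2.005, -2.477, 0.066, -0.015, 0.0183, -0.0554]
```

View pics/w1.png

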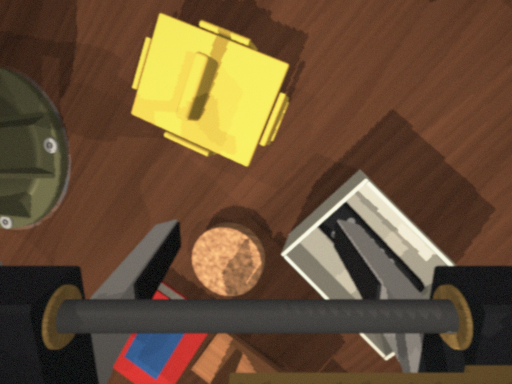

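The wrist view shows the remote's box rim with outer corners near (285,252), (361,172), (455,262) and (390,357). Before going on I'll cross-check these on the rim plane.

Request:
{"api": "apply_moves", "payload": {"deltas": [[0,0,0,0,0,0,0],[0,0,0,0,0,0,0]]}}

```text
time_s: 1.4
ee_pos: [0.3688, 0.2736, 0.2014]
eef_rot: [-2.915, -0.067, 2.263]
force: [0.2, 0.1, 0.6]
grip_width: 0.0937
grip_force: 0.0
```

Run:
```python
from h import *
np.set_printoptions(precision=4,suppress=True)
i,K,P,c=cam('wrist'); np.savez('w2',i=i,K=K,P=P); save('w2c',i,(270,150,480,380),2.6); state()
for u in [(285,252),(361,172),(455,262),(390,357)]: print(onz(u,K,P,.07))
```

```text
t 1.45 p [0.3686 0.2739 0.2015] rot [-2.9148 -0.0667  2.2639] F [-0.3  0.8  0.6] M [ 0.02 -0.08 -0.02] w 0.0941 gf 0.0 q [ 0.54  0.24  1.6   0.03  1.53 -0.16]
[0.4127 0.2225 0.07  ]
[0.4102 0.3374 0.07  ]
[0.5342 0.3327 0.07  ]
[0.5694 0.2148 0.07  ]
```

View pics/w2c.png

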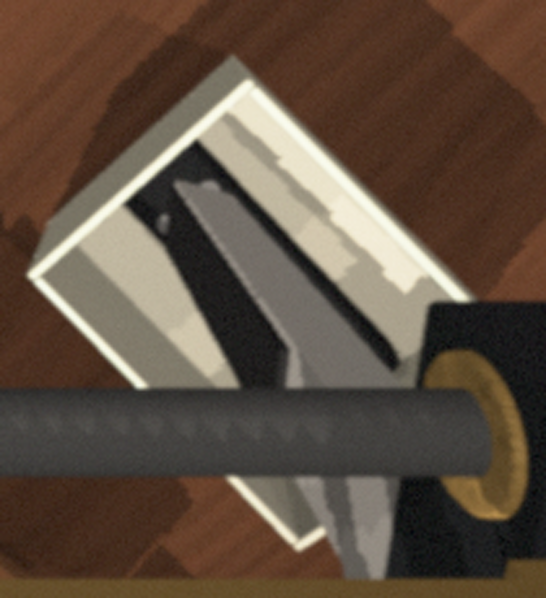

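The rim corners in the crop are (32,273), (250,80) and (298,549). The rim is bright, so it can be told apart from the outer wall.

Run:
```python
from h import *
np.set_printoptions(precision=4,suppress=True)
a=np.load('w2.npz');K,P=a['K'],a['P']
p=[onz(np.array(u)/2.6+[269.7,149.7],K,P,.07) for u in [(32,273),(250,80),(298,549),(470,298)]]
for x in p: print(x)
A,B,C,D=p
e=C-A; print('len',np.linalg.norm(e),np.linalg.norm(B-A),'yaws',np.arctan2(e[1],e[0]),np.arctan2((B-A)[1],(B-A)[0])-np.pi/2,np.arctan2((D-B)[1],(D-B)[0]),'c',(B+C)/2)
L=lidR(.12); plan(np.array([.529,.0165,.118])+.1*L[:,2],toolR(L),10)
```

```text
[0.4124 0.2178 0.07  ]
[0.4193 0.3344 0.07  ]
[0.5691 0.2071 0.07  ]
[0.5333 0.3282 0.07  ]
len 0.1570291320684881 0.11677743984498538 yaws -0.06837565876282396 -0.05851255665035815 -0.05408125978170365 c [0.4942 0.2708 0.07  ]
d cm [ 20.4  -25.21   0.64] rv [-0.153  0.185 -0.563] n 10 row [0, 2.04, -2.521, 0.064, -0.0153, 0.0185, -0.0563]
```

Request:
{"api": "apply_moves", "payload": {"deltas": [[0,2.0,-2.5,0.07,-0.015,0.018,-0.056],[0,2.0,-2.5,0.07,-0.015,0.018,-0.056],[0,2.0,-2.5,0.07,-0.015,0.018,-0.056],[0,2.0,-2.5,0.07,-0.015,0.018,-0.056],[0,2.0,-2.5,0.07,-0.015,0.018,-0.056],[0,2.0,-2.5,0.07,-0.015,0.018,-0.056],[0,2.0,-2.5,0.07,-0.015,0.018,-0.056],[0,2.0,-2.5,0.07,-0.015,0.018,-0.056],[0,2.0,-2.5,0.07,-0.015,0.018,-0.056],[0,2.0,-2.5,0.07,-0.015,0.018,-0.056]]}}

```text
time_s: 2.45
ee_pos: [0.5696, 0.0236, 0.2086]
eef_rot: [-2.692, -0.0, 1.692]
force: [0.6, 0.5, 1.5]
grip_width: 0.0941
grip_force: 0.0
```

Request:
{"api": "apply_moves", "payload": {"deltas": [[0,0,0,0,0,0,0],[0,0,0,0,0,0,0]]}}

```text
time_s: 2.65
ee_pos: [0.569, 0.0241, 0.208]
eef_rot: [-2.692, -0.001, 1.694]
force: [-0.6, -0.1, -0.1]
grip_width: 0.0943
grip_force: 0.0
```

Run:
```python
from h import *
i,K,P,c=cam('wrist'); np.savez('w3',i=i,K=K,P=P); save('w3',i,None,1.5); state()
L=lidR(.12); plan(np.array([.529,.0165,.118])+.1*L[:,2],toolR(L))
H=np.array([.529,.0165,.118])
for s in [(0,35,18),(0,-35,18),(80,60,-18),(80,-60,-18),(-80,60,-18),(-80,-60,-18)]: print(s,proj(H+L@np.array(s)/1000,K,P).round(1)*1.5)
```

```text
t 2.7 p [0.5688 0.0245 0.2084] rot [-2.6930e+00 -9.0000e-04  1.6947e+00] F [ 0.5 -0.1 -0.2] M [-0.01 -0.19  0.03] w 0.094 gf 0.0 q [ 0.    0.64  1.07 -0.05  1.88 -0.12]
d cm [ 0.37 -0.28 -0.05] rv [-0.002  0.005 -0.004] n 1 row [0, 0.374, -0.28, -0.053, -0.0016, 0.005, -0.0039]
(0, 35, 18) [390.15 236.55]
(0, -35, 18) [389.4 350.7]
(80, 60, -18) [515.85 189.  ]
(80, -60, -18) [502.95 364.2 ]
(-80, 60, -18) [262.65 188.1 ]
(-80, -60, -18) [273.6 363.9]
```

View pics/w3.png

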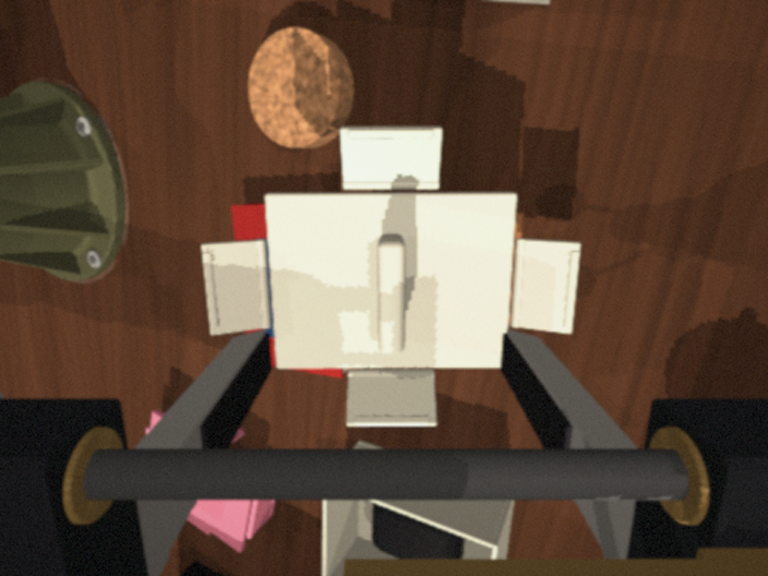

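The lid fits the prediction within 2–3 mm; the plate corners are at (266,194), (516,194), (503,367) and (275,367). I'll correct by about −2 mm along y and +0.7 mm along x, then descend along the lid's normal.

Run:
```python
from h import *
L=lidR(.12); H=np.array([.529,.0165,.118])+L@np.array([.7,-2,-1.5])/1000; print(H)
plan(H+.013*L[:,2],toolR(L),8)
```

```text
[0.5292112  0.01451098 0.11634495]
d cm [-3.39 -0.94 -8.04] rv [-0.002  0.005 -0.004] n 8 row [0, -0.424, -0.117, -1.005, -0.0002, 0.0006, -0.0005]
```

Request:
{"api": "apply_moves", "payload": {"deltas": [[0,-0.42,-0.22,-1.0,0,0.0006,-0.0005],[0,-0.42,-0.22,-1.0,0,0.0006,-0.0005],[0,-0.42,-0.1,-1.0,0,0.0006,-0.0005],[0,-0.42,-0.1,-1.0,0,0.0006,-0.0005],[0,-0.42,-0.1,-1.0,0,0.0006,-0.0005],[0,-0.42,-0.1,-1.0,0,0.0006,-0.0005],[0,-0.42,-0.1,-1.0,0,0.0006,-0.0005],[0,-0.42,0,-1.0,0,0.0006,-0.0005],[0,0,0,0,0,0,0]]}}

```text
time_s: 3.6
ee_pos: [0.5346, 0.0139, 0.1272]
eef_rot: [-2.686, -0.001, 1.688]
force: [0.2, -0.3, -0.0]
grip_width: 0.094
grip_force: 0.0
```

Run:
```python
from h import *
state()
L=lidR(.12); H=np.array([.5292,.0145,.1163])
plan(H+.013*L[:,2],toolR(L),1)
```

```text
t 3.6 p [0.5346 0.0139 0.1272] rot [-2.6860e+00 -1.5000e-03  1.6885e+00] F [ 0.2 -0.3 -0. ] M [-0.08 -0.11  0.04] w 0.094 gf 0.0 q [-0.01  0.62  1.28 -0.06  1.69 -0.12]
d cm [0.03 0.13 0.08] rv [-0.001 -0.002  0.002] n 1 row [0, 0.028, 0.128, 0.082, -0.0012, -0.002, 0.0023]
```

Request:
{"api": "apply_moves", "payload": {"deltas": [[230,0,0,0,0,0,0],[230,0,0,0,0,0,0],[230,0,0,0,0,0,0],[230,0,0,0,0,0,0],[230,0,0,0,0,0,0],[230,0,0,0,0,0,0],[230,0,0,0,0,0,0],[230,0,0,0,0,0,0]], "grip_force": 10}}

```text
time_s: 4.4
ee_pos: [0.5355, 0.0139, 0.1285]
eef_rot: [-2.688, -0.001, 1.689]
force: [0.5, -1.2, -0.7]
grip_width: 0.0338
grip_force: 0.0
```

Request:
{"api": "apply_moves", "payload": {"deltas": [[230,0,0,0,0,0,0],[230,0,0,0,0,0,0],[230,0,0,0,0,0,0]], "grip_force": 35}}

```text
time_s: 4.7
ee_pos: [0.5355, 0.0139, 0.1286]
eef_rot: [-2.688, -0.001, 1.689]
force: [-0.3, -0.9, 0.6]
grip_width: 0.0112
grip_force: 0.0
```

```bash
python3 -c "
from h import *
state()"
```

```text
t 4.7 p [0.5355 0.0139 0.1286] rot [-2.6883e+00 -1.1000e-03  1.6885e+00] F [-0.3 -0.9  0.6] M [-0.07 -0.16 -0.04] w 0.0112 gf 0.0 q [-0.01  0.62  1.28 -0.06  1.69 -0.12]
```

The opening is below the rib's thickness and there is no grip force, so I'll look.

Run:
```python
from h import *
state()
i,K,P,c=cam('wrist'); save('w4',i,(130,100,390,384),2)
```

```text
t 4.7 p [0.5355 0.0139 0.1286] rot [-2.6883e+00 -1.1000e-03  1.6885e+00] F [-0.3 -0.9  0.6] M [-0.07 -0.16 -0.04] w 0.0112 gf 0.0 q [-0.01  0.62  1.28 -0.06  1.69 -0.12]
```

View pics/w4.png

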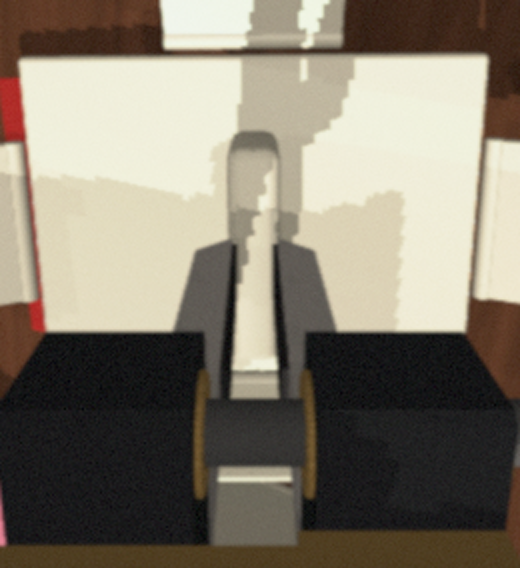

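The fingers straddle the rib and the pads are about at its faces. I'll close fully.

Request:
{"api": "apply_moves", "payload": {"deltas": [[255,0,0,0,0,0,0],[255,0,0,0,0,0,0],[255,0,0,0,0,0,0],[255,0,0,0,0,0,0]], "grip_force": 35}}

```text
time_s: 5.15
ee_pos: [0.5355, 0.0139, 0.1286]
eef_rot: [-2.688, -0.001, 1.689]
force: [-0.4, -1.7, -0.1]
grip_width: 0.0003
grip_force: 0.0
```

Run:
```python
from h import *
state()
```

```text
t 5.15 p [0.5355 0.0139 0.1286] rot [-2.6883e+00 -1.1000e-03  1.6885e+00] F [-0.4 -1.7 -0.1] M [-0.05 -0.17 -0.02] w 0.0003 gf 0.0 q [-0.01  0.62  1.28 -0.06  1.69 -0.12]
```

Run:
```python
from h import *
print(ctrl.tip_reach)
i,K,P,c=cam('wrist'); np.savez('w5',i=i,K=K,P=P)
g=i.astype(int).sum(2)//3
for r in range(150,300,6): print(r,g[r,225:290:3])
o=ctrl.get_obs();T=R.from_euler('xyz',o['eef_rot']).as_matrix()
for x in (.008,-.008):
  for z in (-.02,0,.025): print(x,z,proj(o['ee_pos']+T@[x,0,z],K,P))
```

```text
0.025
150 [233 233 232 234 233 233 232 234 228 174 176 176 178 174 175 176 175 177
 175 180 177 177]
156 [233 231 233 232 233 233 233 232 185 178 178 177 176 176 175 176 177 178
 176 179 177 177]
162 [232 232 233 233 233 234 233 234 185 175 177 174 175 176 176 176 177 178
 177 174 184 202]
168 [232 232 234 232 232 232 231 184 108 109 104 102 101 103 145 174 169 171
 168 193 230 233]
174 [232 232 232 231 210 210 201 115 127 127 125 128 129 118 106 164 169 170
 173 227 229 231]
180 [232 232 232 224 213 209 190 169 172 173 173 174 175 166 151 152 171 170
 169 226 231 231]
186 [232 231 233 232 211 209 178 184 174 176 176 175 174 169 152 153 170 169
 169 226 230 231]
192 [233 232 233 229 219 209 181 164 173 175 174 176 173 169 151 151 170 168
 169 225 229 231]
198 [215 211 209 213 208 209 185 164 172 175 174 173 178 170 153 150 167 169
 170 226 229 229]
204 [211 209 210 210 209 208 182 156 144 149 167 175 174 170 151 145 169 168
 168 218 229 230]
210 [211 209 212 209 209 209 182 130 136 139 137 134 170 169 151 123 133 128
 175 205 204 201]
216 [211 211 211 210 211 209 185 131 139 137 138 
[... 700 characters left out ...]
7 185 203]
264 [200 158  82  84  83  85  86  88  82  85  47  80  66  84  86  84  84  83
  84  86 104 197]
270 [16 19 21 22 20 22 15 15 25 79 43 83 67 38 12 22 20 24 21 18 22 18]
276 [17 22 16 17 15 18 25 15 21 71 43 82 55 39 23 24 15 22 16 18 18 13]
282 [23 23 18 14 24 23 21 14 17 70 54 92 47 39 26 24 20 17 20 20 24 20]
288 [19 22 21 22 13 25 20 18 29 60 40 63 48 43 22 23 12 21 18 18 17 19]
294 [24 19 21 25 17 23 24 25 37 64 45 67 64 53 25 22 18 18 16 23 13 21]
0.008 -0.02 [257.07557986 227.39588165]
0.008 0 [257.038058   215.71993994]
0.008 0.025 [257.00033694 203.98200869]
-0.008 -0.02 [257.06314659 253.1893361 ]
-0.008 0 [257.02757728 239.28434221]
-0.008 0.025 [256.99166092 225.24368056]
```

Request:
{"api": "apply_moves", "payload": {"deltas": [[120,0,0,0,0,0,0],[120,0,0,0,0,0,0],[120,0,0,0,0,0,0],[120,0,0,0,0,0,0],[120,0,0,0,0,0,0],[120,0,0,0,0,0,0]]}}

```text
time_s: 5.8
ee_pos: [0.5355, 0.0139, 0.1285]
eef_rot: [-2.688, -0.001, 1.689]
force: [-0.5, -0.7, 0.4]
grip_width: 0.045
grip_force: 0.0
```

Run:
```python
from h import *
state()
i,K,P,c=cam('wrist'); np.savez('w6',i=i,K=K,P=P)
g=i.astype(int).sum(2)//3
for r in range(170,262,6): print(r,g[r,200:318:4])
```

```text
t 5.8 p [0.5355 0.0139 0.1285] rot [-2.6882e+00 -1.2000e-03  1.6886e+00] F [-0.5 -0.7  0.4] M [-0.01 -0.18 -0.01] w 0.045 gf 0.0 q [-0.01  0.62  1.28 -0.06  1.69 -0.12]
170 [228 229 230 229 228 229 229 226 229 172 203 199 107 103 101 102  98 136
 167 166 176 225 229 229 229 228 207 175 200 229]
176 [229 228 228 229 228 227 228 229 228 208 203 156 151 160 157 161 153 120
 165 164 176 226 227 226 227 226 227 229 226 228]
182 [227 229 229 228 229 229 228 227 228 224 204 196 226 231 230 228 220 165
 167 165 179 225 227 227 227 227 227 227 226 227]
188 [228 228 229 228 228 228 229 228 228 206 205 191 226 230 231 228 221 163
 167 164 175 225 228 226 225 226 225 225 227 226]
194 [203 210 217 226 229 229 229 229 228 224 203 189 227 231 230 229 220 167
 163 163 175 226 229 225 226 226 228 227 227 227]
200 [207 206 205 206 202 206 222 229 230 208 203 184 228 231 231 231 220 164
 128 127 146 225 225 227 226 226 227 225 215 199]
206 [208 205 205 205 206 205 205 203 204 210 205 186 228 231 231 208 188 137
 128 125 186 202 208 200 198 200 195 199 197 198]
212 [206 205 206 207 204 203 205 204 207 2
[... 400 characters left out ...]
203 201 187 138
 137 197 198 201 197 197  25  80  85  87  86  88]
236 [ 86  85  87  59   7 129 206 208 206 207 206 174 198 208 205 201 184 139
 190 199 200 198 200 193  22  24  89  87  87  90]
242 [ 88  89  85  19  16 108 208 206 208 206 206 177 197 222 206 202 186 138
 197 201 200 221 198 189  19  18  75  84  84  88]
248 [ 89  86  52  16  12 153 207 207 207 207 206 179 196 228 208 199 185 138
 200 198 205 225 200 197  18  10  14  89  85  85]
254 [ 88  86  14  13  18 201 208 204 208 206 205 189 205 231 208 201 188 143
 198 201 216 218 198 198 101  20  18  74  85  86]
260 [ 87  45   8  12  83 206 209 206 207 206 207 187 204 219 214 206 192 140
 202 200 215 224 197 198 190   9  26  19  89  87]
```

Request:
{"api": "apply_moves", "payload": {"deltas": [[120,-0.09,-0.01,-0.18,0,0,0],[120,-0.09,-0.01,-0.18,0,0,0],[120,0,0,0,0,0,0]]}}

```text
time_s: 6.15
ee_pos: [0.5335, 0.0137, 0.1246]
eef_rot: [-2.688, -0.001, 1.689]
force: [-0.2, -0.1, -0.1]
grip_width: 0.05
grip_force: 0.0
```

Request:
{"api": "apply_moves", "payload": {"deltas": [[120,-0.09,-0.01,-0.18,0,0,0],[120,-0.09,-0.01,-0.18,0,0,0],[120,0,0,0,0,0,0]]}}

```text
time_s: 6.45
ee_pos: [0.5317, 0.0135, 0.1211]
eef_rot: [-2.688, -0.001, 1.689]
force: [0.8, 0.6, 0.5]
grip_width: 0.05
grip_force: 0.0
```

Request:
{"api": "apply_moves", "payload": {"deltas": [[120,-0.09,-0.01,-0.18,0,0,0],[120,-0.09,-0.01,-0.18,0,0,0],[120,0,0,0,0,0,0]]}}

```text
time_s: 6.75
ee_pos: [0.5299, 0.0133, 0.1175]
eef_rot: [-2.688, -0.001, 1.689]
force: [-0.5, -0.1, 0.8]
grip_width: 0.05
grip_force: 0.0
```

Request:
{"api": "apply_moves", "payload": {"deltas": [[120,-0.09,-0.01,-0.18,0,0,0],[120,-0.09,-0.01,-0.18,0,0,0],[120,0,0,0,0,0,0]]}}

```text
time_s: 7.05
ee_pos: [0.5281, 0.0131, 0.1139]
eef_rot: [-2.688, -0.001, 1.689]
force: [-0.1, -0.6, -0.2]
grip_width: 0.0499
grip_force: 0.0
```

Run:
```python
from h import *
state()
i,K,P,c=cam('wrist'); np.savez('w7',i=i,K=K,P=P)
g=i.astype(int).sum(2)//3
for r in range(190,250,6): print(r,g[r,200:318:4])
```

```text
t 7.05 p [0.5281 0.0131 0.1139] rot [-2.6878e+00 -1.2000e-03  1.6886e+00] F [-0.1 -0.6 -0.2] M [-0.03 -0.12  0.02] w 0.0499 gf 0.0 q [-0.01  0.62  1.32 -0.06  1.65 -0.12]
190 [221 222 224 222 163 166 161 163 220 199 194 201 220 225 222 221 219 186
 148 159 160 216 220 220 222 220 159 157 159 159]
196 [198 197 203 222 222 162 163 165 219 199 193 203 221 225 225 226 218 187
 147 157 159 215 218 219 220 220 158 161 158 177]
202 [201 198 198 197 196 197 151 207 223 201 197 193 223 223 224 224 221 185
 119 126 121 180 196 218 219 222 215 164 200 219]
208 [199 197 199 199 197 196 197 198 199 195 196 192 221 225 224 223 221 186
 117 124 124 163 191 200 214 215 198 193 191 188]
214 [201 200 201 200 197 197 196 199 195 198 196 192 223 225 224 223 220 153
 116 124 131 190 192 192 191 193 188 190 190 190]
220 [199 191 153 106 198 199 200 199 199 200 197 181 205 212 221 223 210 156
 115 124 134 191 192 191 193 162 117 175 188 190]
226 [ 82  88  82  44 149 201 196 199 200 199 200 169 203 203 202 198 191 155
 120 122 185 191 193 191 190  14  84  82  85  84]
232 [ 81  82  77  13 123 199 200 199 198 199 199 164 204 207 203 198 193 153
 120 123 192 192 193 191 184  26  46  81  83  80]
238 [ 83  84  29  11 102 201 199 199 201 199 199 154 192 198 196 196 188 152
 119 184 193 192 190 191 182  11  15  84  84  83]
244 [ 83  66   6  23  91 200 200 199 197 199 199 152 194 203 198 195 187 152
 155 188 191 192 193 191 181  10  20  27  84  80]
```

Run:
```python
from h import *
a=np.load('scene.npz')
for z in (.17,.19,.21): 
  for s in (1,-1): print(z,s,proj(np.array([.166,.524,z])+s*.047*np.array([.302,.953,0]),a['K'],a['P']).round(1))
g=a['i'].astype(int).sum(2)//3
for r in range(70,100,2): print(r,g[r,340:400:2])
```

```text
0.17 1 [376.   97.9]
0.17 -1 [353.4  97.9]
0.19 1 [376.9  93.4]
0.19 -1 [354.1  93.5]
0.21 1 [377.8  88.9]
0.21 -1 [354.9  88.9]
70 [ 43  38  43  40  44  37 133 145 117 147  35  89  97  98  85  87  86  57
  31  39  43 170 158 158 140 138 182 148 128 172]
72 [ 45  38  40  46  43  42  38 103 141 143  35  39  91  99  86  84  43  32
  43  38  83 170 157 149 142 140 185 187 182 159]
74 [ 43  41  46  42  40  38  42 135 194 159  39  38  38  36  37  27  36  39
  41  38  72 149 201 154 187 195 193 192 192 136]
76 [ 39  42  40  41  43  41  41 148 222 128  34  39  38  40  36  37  36  41
  40  37  89 154 199 189 191 192 190 190 191 146]
78 [ 42  47  43  40  40  41  34 181 218  96  39  35  39  36  32  35  37  40
  37  37 120 189 210 194 195 191 189 192 194 173]
80 [ 45  40  41  39  43  46  33 200 219  47  38  37  41  40  38  34  41  38
  39  58  84 211 206 189 189 190 188 191 195 181]
82 [ 42  44  40  44  43  39  52 210 210  33  39  39  39  36  38  38  42  42
  38 121  69 217 195 193 190 192 193 191 194 196]
84 [ 47  40  41  42  41  39  80 209 199  34  36  40  40  38  32  34  40  38
  35  99 131 
[... 218 characters left out ...]
  68  39  39  41  38
  37 110 195 211 197 186 161 146 145 149 145 146]
90 [ 91  67  74  73  75  76  69 182 108  67  72  73  70  72  69  52  37  37
  53 142 212 153 144 143 146 148 146 148 150 148]
92 [ 72  71  71  71  69  68  77  94  78  67  68  68  67  70  69  73  52  38
  76 138 137 123 126 143 147 151 148 144 146 146]
94 [ 68  66  77  88  90  97  96  96  87  73  72  69  73  69  69  72  71  60
  85 127 127 125 126 128 138 148 147 151 149 145]
96 [ 97 101  99 101 100  97  98  98  90  68  70  68  69  69  73  72  74  72
  83 121 128 126 126 126 124 137 146 148 147 151]
98 [ 98  99  96  96  97  98  98  96  96  70  73  74  74  71  76  74  75  75
  75  76 116 125 126 126 134 151 147 151 146 145]
```

The scene picture also puts the real fingertips about 30 mm short of the stated reach. I'll descend further, checking the force as I go.

Request:
{"api": "apply_moves", "payload": {"deltas": [[120,-0.09,-0.01,-0.18,0,0,0],[120,-0.09,-0.01,-0.18,0,0,0],[120,-0.09,-0.01,-0.18,0,0,0],[120,0,0,0,0,0,0]]}}

```text
time_s: 7.5
ee_pos: [0.5254, 0.0128, 0.1084]
eef_rot: [-2.688, -0.001, 1.689]
force: [-0.5, 0.5, -0.2]
grip_width: 0.0495
grip_force: 0.0
```

Request:
{"api": "apply_moves", "payload": {"deltas": [[120,-0.09,-0.01,-0.18,0,0,0],[120,-0.09,-0.01,-0.18,0,0,0],[120,-0.09,-0.01,-0.18,0,0,0],[120,0,0,0,0,0,0]]}}

```text
time_s: 7.9
ee_pos: [0.5227, 0.0125, 0.1031]
eef_rot: [-2.688, -0.001, 1.689]
force: [-0.5, 0.3, 0.3]
grip_width: 0.0498
grip_force: 0.0
```

Run:
```python
from h import *
state()
i,K,P,c=cam('wrist'); np.savez('w8',i=i,K=K,P=P); save('w8',i,(110,100,410,384),2)
```

```text
t 7.9 p [0.5227 0.0125 0.1031] rot [-2.6878e+00 -1.2000e-03  1.6886e+00] F [-0.5  0.3  0.3] M [-0.07 -0.1   0.02] w 0.0498 gf 0.0 q [-0.02  0.62  1.34 -0.06  1.62 -0.12]
```

View pics/w8.png

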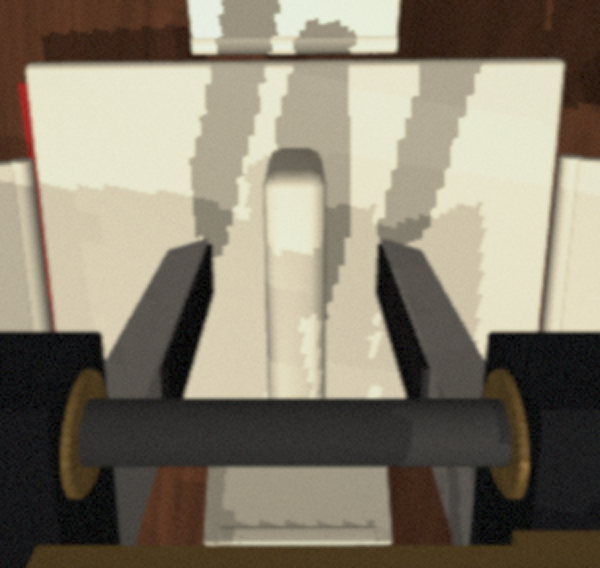

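The fingertips (crop pixels (210,240) and (380,240)) almost meet their shadows on the plate, with the rib centred between them. I'll close.

Request:
{"api": "apply_moves", "payload": {"deltas": [[230,0,0,0,0,0,0],[230,0,0,0,0,0,0],[230,0,0,0,0,0,0],[230,0,0,0,0,0,0],[230,0,0,0,0,0,0],[230,0,0,0,0,0,0]], "grip_force": 8}}

```text
time_s: 8.55
ee_pos: [0.523, 0.0126, 0.1033]
eef_rot: [-2.689, -0.001, 1.689]
force: [0.4, 0.7, -0.8]
grip_width: 0.0161
grip_force: 8.0
```

Request:
{"api": "apply_moves", "payload": {"deltas": [[255,0,0,0,0,0,0],[255,0,0,0,0,0,0]], "grip_force": 35}}

```text
time_s: 8.75
ee_pos: [0.523, 0.0126, 0.1033]
eef_rot: [-2.689, -0.001, 1.689]
force: [1.7, 1.2, -0.5]
grip_width: 0.0157
grip_force: 35.0
```

```bash
python3 -c "
from h import *
state()"
```

```text
t 8.75 p [0.523  0.0126 0.1033] rot [-2.6886e+00 -1.2000e-03  1.6886e+00] F [ 1.7  1.2 -0.5] M [ 0.14 -0.56  0.02] w 0.0157 gf 35.0 q [-0.02  0.62  1.34 -0.06  1.62 -0.12]
```

Gripped: 15.7 mm opening at 35 N. Lifting along the lid's normal.

Request:
{"api": "apply_moves", "payload": {"deltas": [[255,0.13,0.02,0.27,0,0,0],[255,0.22,0.03,0.45,0,0,0],[255,0.44,0.05,0.9,0,0,0],[255,0.44,0.05,0.9,0,0,0],[255,0.44,0.05,0.9,0,0,0],[255,0.66,0.08,1.35,0,0,0],[255,0.66,0.08,1.35,0,0,0],[255,0.66,0.08,1.35,0,0,0],[255,0.66,0.08,1.35,0,0,0],[255,0,0,0.5,0,0,0]]}}

```text
time_s: 9.75
ee_pos: [0.5669, 0.0178, 0.1981]
eef_rot: [-2.69, -0.001, 1.689]
force: [0.6, -0.7, -3.3]
grip_width: 0.0155
grip_force: 35.0
```

Run:
```python
from h import *
state()
L=lidR(-.06,0); plan(np.array([.4932,.270,.155]),toolR(L),18,255)
```

```text
t 9.75 p [0.5669 0.0178 0.1981] rot [-2.6905e+00 -8.0000e-04  1.6886e+00] F [ 0.6 -0.7 -3.3] M [-0.08 -0.4   0.02] w 0.0155 gf 35.0 q [-0.01  0.64  1.09 -0.06  1.86 -0.13]
d cm [-7.37 25.22 -4.31] rv [ 0.012 -0.452 -0.175] n 18 row [255, -0.409, 1.401, -0.239, 0.0007, -0.0251, -0.0097]
```

Request:
{"api": "apply_moves", "payload": {"deltas": [[255,-1.2,0,0.1,0,-0.0251,-0.0097],[255,-1.2,0,0.1,0,-0.0251,-0.0097],[255,-1.2,0.2,0.1,0,-0.0251,-0.0097],[255,-1.2,0.5,0,0.001,-0.0251,-0.0097],[255,-1.2,1,0,0.001,-0.0251,-0.0097],[255,-1.2,1.5,0,0.001,-0.0251,-0.0097],[255,-0.2,1.8,-0.2,0.001,-0.0251,-0.0097],[255,0,1.8,-0.2,0.001,-0.0251,-0.0097],[255,0,1.8,-0.2,0.001,-0.0251,-0.0097],[255,0,1.8,-0.3,0.001,-0.0251,-0.0097]]}}

```text
time_s: 10.75
ee_pos: [0.4917, 0.1223, 0.1907]
eef_rot: [-2.94, 0.009, 1.589]
force: [0.3, 1.3, -3.4]
grip_width: 0.0159
grip_force: 35.0
```

Request:
{"api": "apply_moves", "payload": {"deltas": [[255,0,1.8,-0.3,0.001,-0.0251,-0.0097],[255,0,1.8,-0.4,0.001,-0.0251,-0.0097],[255,0,1.8,-0.4,0.001,-0.0251,-0.0097],[255,0,1.8,-0.4,0.001,-0.0251,-0.0097],[255,0,1.8,-0.4,0,-0.0251,-0.0097],[255,0,1.8,-0.4,0,-0.0251,-0.0097],[255,0,1.8,-0.4,0,-0.0251,-0.0097],[255,0,1.8,-0.5,0,-0.0251,-0.0097],[255,0,0,0,0,0,0],[255,0,0,0,0,0,0]]}}

```text
time_s: 11.75
ee_pos: [0.4916, 0.2655, 0.1585]
eef_rot: [-3.139, 0.002, 1.512]
force: [-0.1, -0.0, -2.6]
grip_width: 0.0159
grip_force: 35.0
```

Run:
```python
from h import *
L=lidR(-.06,0); plan(np.array([.4932,.270,.155]),toolR(L),1,255)
o=ctrl.get_obs(); T=R.from_euler('xyz',o['eef_rot']).as_matrix()
for n in ['wrist','top','scene']:
    i,K,P,c=cam(n); np.savez('p_'+n,i=i,K=K,P=P)
    if n=='wrist': im=[i]
    for s in [(80,60,-18),(80,-60,-18),(-80,60,-18),(-80,-60,-18)]:
        lp=np.array(s)/1000; tp=np.array([lp[1]+.001,lp[0],-lp[2]-.0145]); print(n,s,proj(o['ee_pos']+T@tp,K,P).round(1))
state()
a=[np.load('p_%s.npz'%n)['i'] for n in ('wrist','top','scene')]
w=a[0][90:384,100:412]; t=cv2.resize(a[1][150:240,110:230],None,fx=3,fy=3,interpolation=3); s=cv2.resize(a[2][120:210,270:390],None,fx=3,fy=3,interpolation=3)
W=np.zeros((560,780,3),np.uint8); W[:294,:312]=w; W[:270,330:690]=t; W[280:550,330:690]=s
save('combo',W)
```

```text
d cm [ 0.16  0.45 -0.35] rv [ 0.001 -0.003 -0.001] n 1 row [255, 0.158, 0.451, -0.352, 0.0013, -0.003, -0.0012]
wrist (80, 60, -18) [391.8 129.7]
wrist (80, -60, -18) [372.7 305. ]
wrist (-80, 60, -18) [124.1 129.5]
wrist (-80, -60, -18) [142.7 305. ]
top (80, 60, -18) [132.6 168.2]
top (80, -60, -18) [170.6 171.2]
top (-80, 60, -18) [125.7 219. ]
top (-80, -60, -18) [164.5 222.2]
scene (80, 60, -18) [373.6 163.3]
scene (80, -60, -18) [340.5 168.5]
scene (-80, 60, -18) [352.5 138.8]
scene (-80, -60, -18) [321.6 143.2]
t 11.9 p [0.4922 0.265  0.1587] rot [-3.1394e+00  1.1000e-03  1.5105e+00] F [-0.5  0.1 -2.9] M [-0.11  0.07 -0.01] w 0.0158 gf 35.0 q [0.43 0.35 1.54 0.   1.25 0.49]
```

View pics/combo.png

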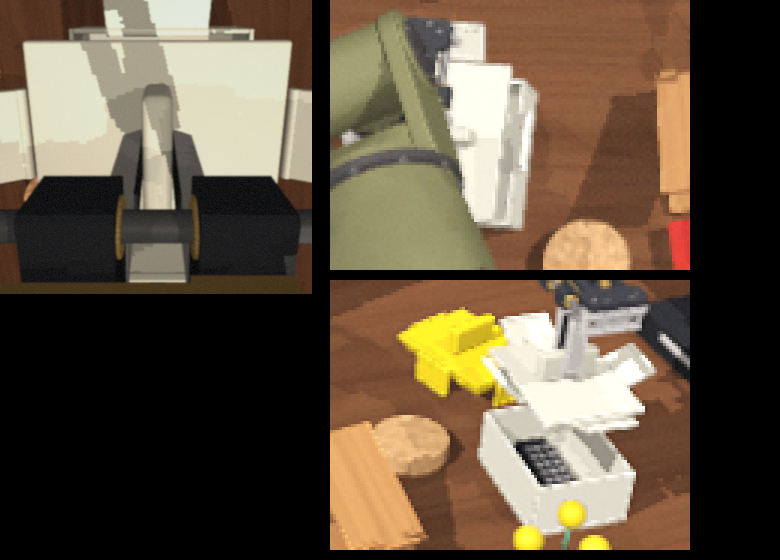

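The wrist part shows the lid as predicted, with its top corners at (124,133) and (391,131) in the full frame. The box's far rim is visible behind it, at about (170,119) to (355,118), and I'll use it to refine the box position.

Run:
```python
from h import *
np.set_printoptions(precision=4,suppress=True)
a=np.load('p_wrist.npz');i,K,P=a['i'],a['K'],a['P'];g=i.astype(int).sum(2)//3
for c in (180,190,320,335,350): print(c,g[108:136,c])
for r in (121,124,127): print(r,'L',g[r,160:190],'R',g[r,340:364])
for c in [(-.08,.06),(.08,.06)]: print(proj(np.array([.4932,.271,.07])+lidR(-.06,0)@[c[0],c[1],0],K,P))
for u in [(169,119),(355,118)]: print(onz(u,K,P,.07))
```

```text
180 [ 38  42  34  33  43  39  41  39  43  70  98 124 131 130 119  94  75  74
  72  75  76  80 102 132 158 175 188 197]
190 [ 41  44  43  40  46  44  41  48  68  86 103 121 134 129 125 134 164 168
 171 167 165 153 130 135 149 156 159 159]
320 [ 44  43  46  43  44  44  41  51  75  92 116 152 159 157 145 128 127 131
 130 131 130 125 123 147 178 205 213 218]
335 [ 59  56  60  59  58  59  60  70  92  98 118 171 200 208 197 146  99  88
  88  90  89  96 117 150 183 207 215 217]
350 [ 62  62  58  60  57  60  60  63  58  64  93 142 175 186 183 182 182 184
 190 189 194 185 144 151 179 207 216 218]
121 L [ 59  59  55  49  39  41  41  47  68 107 127 129 120 115 120 129 125 126
 130 130 130 127 127 130 127 132 128 130 128 130] R [210 208 207 210 209 207 208 207 200 182 186 203 203 176 116  67  57  57
  59  59  58  59  57  55]
124 L [ 60  59  54  47  37  40  28  41  61 103 125 129 118  95  81  78  76  78
  78  75  75  78  83  90  95  98 101  99 108 136] R [ 97  99 100 101 102  97  90  89  96 136 182 206 202 162  98  62  54  61
  57  58  55  57  57  56]
127 L [ 62  57  57  47  38  41  38  32  56 104 125 129 123 103  79  74  75  76
  73  73  75  77  90  97 100  98  97  99 108 138] R [ 89  86  89  90  89  85  86  79  95 145 189 208 199 156  91  50  56  54
  53  57  54  59  55  60]
[165.9367 117.18  ]
[353.0973 117.566 ]
[0.4194 0.334  0.07  ]
[0.5783 0.3256 0.07  ]
```

Request:
{"api": "apply_moves", "payload": {"deltas": [[255,0.11,0.26,-0.6,0.001,-0.002,0],[255,0.11,0.26,-0.8,0,0,0],[255,0,0,-0.8,0,0,0],[255,0,0,-0.8,0,0,0],[255,0,0,-0.8,0,0,0],[255,0,0,-0.8,0,0,0],[255,0,0,-0.6,0,0,0],[255,0,0,-0.4,0,0,0],[255,0,0,0,0,0,0],[255,0,0,0,0,0,0]]}}

```text
time_s: 12.9
ee_pos: [0.4943, 0.271, 0.1028]
eef_rot: [3.141, -0.0, 1.511]
force: [-0.2, -0.4, -3.4]
grip_width: 0.0158
grip_force: 35.0
```

Run:
```python
from h import *
L=lidR(-.06,0); plan(np.array([.4945,.2702,.101]),toolR(L),1,255); state()
```

```text
d cm [ 0.02 -0.08 -0.18] rv [-0.  0. -0.] n 1 row [255, 0.017, -0.076, -0.177, -0.0003, 0.0003, -0.0003]
t 12.9 p [0.4943 0.271  0.1028] rot [ 3.1413e+00 -3.0000e-04  1.5111e+00] F [-0.2 -0.4 -3.4] M [-0.08  0.06 -0.01] w 0.0158 gf 35.0 q [0.44 0.42 1.58 0.   1.14 0.5 ]
```

Now descending slowly into the mouth.

Request:
{"api": "apply_moves", "payload": {"deltas": [[255,0,-0.06,-0.3,0,0,0],[255,0,0,-0.3,0,0,0],[255,0,0,-0.2,0,0,0],[255,0,0,-0.2,0,0,0],[255,0,0,0,0,0,0]]}}

```text
time_s: 13.4
ee_pos: [0.4941, 0.2703, 0.0922]
eef_rot: [-3.141, -0.0, 1.511]
force: [0.7, -0.4, -3.5]
grip_width: 0.0158
grip_force: 35.0
```

Request:
{"api": "apply_moves", "payload": {"deltas": [[255,0,0,-0.2,0,0,0],[255,0,0,-0.2,0,0,0],[255,0,0,0,0,0,0]]}}

```text
time_s: 13.7
ee_pos: [0.4941, 0.2703, 0.0882]
eef_rot: [-3.141, 0.0, 1.511]
force: [-1.6, -0.3, -3.6]
grip_width: 0.0161
grip_force: 35.0
```

Request:
{"api": "apply_moves", "payload": {"deltas": [[255,0,0,-0.2,0,0,0],[255,0,0,-0.2,0,0,0],[255,0,0,0,0,0,0]]}}

```text
time_s: 14.0
ee_pos: [0.4941, 0.2702, 0.0842]
eef_rot: [-3.141, 0.0, 1.511]
force: [-0.8, -0.4, -2.9]
grip_width: 0.0159
grip_force: 35.0
```

Request:
{"api": "apply_moves", "payload": {"deltas": [[255,0,0,-0.1,0,0,0],[255,0,0,-0.1,0,0,0],[255,0,0,0,0,0,0]]}}

```text
time_s: 14.3
ee_pos: [0.4941, 0.2703, 0.0824]
eef_rot: [-3.141, -0.0, 1.511]
force: [0.3, 0.9, -3.1]
grip_width: 0.0157
grip_force: 35.0
```

Request:
{"api": "apply_moves", "payload": {"deltas": [[255,0,0,-0.1,0,0,0],[255,0,0,-0.1,0,0,0],[255,0,0,0,0,0,0]]}}

```text
time_s: 14.6
ee_pos: [0.4941, 0.2703, 0.0804]
eef_rot: [-3.141, -0.0, 1.511]
force: [-0.5, 0.5, -2.4]
grip_width: 0.0159
grip_force: 35.0
```

Request:
{"api": "apply_moves", "payload": {"deltas": [[255,0,0,-0.1,0,0,0],[255,0,0,0,0,0,0]]}}

```text
time_s: 14.8
ee_pos: [0.4942, 0.2703, 0.0794]
eef_rot: [-3.141, -0.0, 1.511]
force: [0.7, 0.7, -3.1]
grip_width: 0.0159
grip_force: 35.0
```

Request:
{"api": "apply_moves", "payload": {"deltas": [[255,0,0,-0.1,0,0,0],[255,0,0,0,0,0,0]]}}

```text
time_s: 15.0
ee_pos: [0.4942, 0.2703, 0.0784]
eef_rot: [-3.141, -0.0, 1.511]
force: [0.2, -0.4, -2.4]
grip_width: 0.0159
grip_force: 35.0
```

Request:
{"api": "apply_moves", "payload": {"deltas": [[255,0,0,-0.1,0,0,0],[255,0,0,0,0,0,0]]}}

```text
time_s: 15.2
ee_pos: [0.4942, 0.2703, 0.0774]
eef_rot: [-3.141, -0.0, 1.511]
force: [-0.5, 1.1, -4.2]
grip_width: 0.0157
grip_force: 35.0
```

Request:
{"api": "apply_moves", "payload": {"deltas": [[255,0,0,-0.1,0,0,0],[255,0,0,0,0,0,0]]}}

```text
time_s: 15.4
ee_pos: [0.4943, 0.2703, 0.0766]
eef_rot: [3.141, -0.0, 1.511]
force: [-0.5, -0.3, -1.9]
grip_width: 0.0156
grip_force: 35.0
```

Request:
{"api": "apply_moves", "payload": {"deltas": [[255,0,0,-0.1,0,0,0],[255,0,0,0,0,0,0]]}}

```text
time_s: 15.6
ee_pos: [0.4943, 0.2703, 0.0763]
eef_rot: [3.141, -0.0, 1.511]
force: [-2.4, -2.6, 6.3]
grip_width: 0.0158
grip_force: 35.0
```

Request:
{"api": "apply_moves", "payload": {"deltas": [[255,0,0,-0.1,0,0,0],[255,0,0,0,0,0,0]]}}

```text
time_s: 15.8
ee_pos: [0.4943, 0.2703, 0.0763]
eef_rot: [3.141, -0.001, 1.511]
force: [-8.1, -5.5, 16.4]
grip_width: 0.0158
grip_force: 35.0
```

Firm contact at z = 0.0763, the depth of the seated lid. I'll relieve the press and release.

Request:
{"api": "apply_moves", "payload": {"deltas": [[255,0,0,0.1,0,0,0],[255,0,0,0,0,0,0]], "grip_force": 10}}

```text
time_s: 16.0
ee_pos: [0.4944, 0.2704, 0.0763]
eef_rot: [3.141, -0.0, 1.511]
force: [-4.0, -2.5, 7.5]
grip_width: 0.0161
grip_force: 10.0
```

Request:
{"api": "apply_moves", "payload": {"deltas": [[200,0,0,0,0,0,0],[160,0,0,0,0,0,0],[120,0,0,0,0,0,0],[120,0,0,0,0,0,0],[120,0,0,0,0,0,0]]}}

```text
time_s: 16.5
ee_pos: [0.4942, 0.2703, 0.0754]
eef_rot: [-3.141, -0.0, 1.511]
force: [-0.5, 0.3, 0.1]
grip_width: 0.0486
grip_force: 0.0
```

Request:
{"api": "apply_moves", "payload": {"deltas": [[120,0,0,0.5,0,0,0],[120,0,0,1,0,0,0],[120,0,0,2,0,0,0],[120,0,0,2,0,0,0],[120,0,0,2,0,0,0],[120,0,0,2,0,0,0],[120,0,0,1,0,0,0],[120,0,0,0,0,0,0],[120,0,0,0,0,0,0]]}}

```text
time_s: 17.4
ee_pos: [0.494, 0.2702, 0.18]
eef_rot: [-3.141, 0.0, 1.511]
force: [-0.3, -1.1, -0.1]
grip_width: 0.0499
grip_force: 0.0
```

```bash
cat >> h.py <<'E'
def white(i): return cv2.inRange(cv2.cvtColor(i,cv2.COLOR_RGB2HSV),(0,0,130),(179,70,255))
E
python3 - <<'E'
from h import *
np.set_printoptions(precision=4,suppress=True)
state()
i,K,P,c=cam('wrist'); np.savez('s1',i=i,K=K,P=P); g=i.astype(int).sum(2)//3
L=lidR(-.058,0); H=np.array([.4943,.2703,.096])
for s in [(80,60,-18),(80,-60,-18),(-80,60,-18),(-80,-60,-18),(0,35,18),(0,35,-18)]: print(s,proj(H+L@(np.array(s)/1000),K,P).round(1))
# coarse ascii map of brightness
small=cv2.resize(g.astype(np.uint8),(128,64),interpolation=cv2.INTER_AREA)
for r in small: print(''.join(' .:-=+*#%@'[min(9,v*10//256)] for v in r))
E
```

```text
t 17.4 p [0.494  0.2702 0.18  ] rot [-3.1411  0.0001  1.5111] F [-0.3 -1.1 -0.1] M [-0.05  0.04 -0.05] w 0.0499 gf 0.0 q [0.44 0.34 1.5  0.   1.3  0.5 ]
(80, 60, -18) [346.6 123.2]
(80, -60, -18) [337.9 246. ]
(-80, 60, -18) [169.1 123.4]
(-80, -60, -18) [177.8 246.2]
(0, 35, 18) [258.  156.9]
(0, 35, -18) [257.9 151.1]<stdin>:9: RuntimeWarning: overflow encountered in scalar multiply
Traceback (most recent call last):
OverflowError: Python integer 256 out of bounds for uint8
```

Run:
```python
from h import *
a=np.load('s1.npz');g=cv2.GaussianBlur(a['i'],(3,3),0).astype(int).sum(2)//3
print('far edge')
for c in (180,190,325,335): print(c,'row112+',g[112:136,c])
print('near')
for c in (185,195,320,330): print(c,'row232+',g[232:260,c])
print('side')
for r in (130,140,225,240): print(r,'L158+',g[r,158:186],'R332+',g[r,332:356])
m=cv2.resize(g.astype(np.uint8),(110,64),interpolation=cv2.INTER_AREA).astype(int)
for r in m[10:56]: print(''.join(' .:-=+*#%@'[min(9,v*10//256)] for v in r[25:90]))
```

```text
far edge
180 row112+ [ 38  39  38  37  38  39  39  38  44  67 113 168 208 226 231 232 232 232
 232 232 232 232 232 232]
190 row112+ [ 40  41  40  40  40  41  40  47  65  94 130 173 209 227 232 232 232 232
 232 233 233 233 232 232]
325 row112+ [ 45  44  44  43  44  45  48  56  75 102 138 180 214 229 232 233 233 233
 233 233 233 233 233 233]
335 row112+ [ 63  64  64  64  64  65  65  66  70  90 130 179 214 229 233 233 233 233
 233 233 233 233 232 232]
near
185 row232+ [215 215 214 213 208 200 187 170 150 131 115 103  98  96  95  95  94  94
  95  96  95  94  94  95  95  95  96  96]
195 row232+ [96 95 95 95 95 96 96 95 93 92 93 94 95 94 91 88 87 90 93 95 94 93 93 95
 95 96 95 93]
320 row232+ [93 94 94 94 94 94 93 91 89 87 86 86 86 86 85 85 85 86 86 86 85 85 85 85
 86 86 85 85]
330 row232+ [233 231 229 229 229 227 224 215 199 179 156 131 106  90  85  85  85  86
  86  85  85  84  85  87  87  86  85  85]
side
130 L158+ [ 44  44  45  48  50  50  48  44  42  43  52  84 138 192 221 230 231 231
 232 232 232 232 232 232 232 232 232 232] R332+ [233 233 233 233 233 233 233 233 233 233 231 222 193 1
[... 3070 characters left out ...]
++++++++++++:::.  .------:              
         .------.  ....:+++++++++++*+::::   :-----:              
       ...------.  :...:=============:....  .-----:...           
      .:::------. .:......................  .:----::::           
      :::::-----. ::......................  .::---::::.          
     .-:.............................................::          
.... :-::::::::::::::::::::::::::::::::::::::::::....:-. ........
.... :-:::::::::::::::::::::::::::::::::::::::::::::::-. ........
.... -:::::::------------------------------------:::::-: ........
.....-::::::::::::::::::::::::::::::::::::::::::::::::-: ........
.....-:::..:::::::::::::::::::::::::::::::::::::::...::: ........
```

The lid is level and home: the plate edges match the seated prediction. Next, clip 2 (+y side): close the fingers, go outboard and press down.

Request:
{"api": "apply_moves", "payload": {"deltas": [[255,0.17,2.85,0,0,0,0],[255,0.17,2.85,0,0,0,0],[255,0.17,2.85,0,0,0,0],[255,0,0,-1.5,0,0,0],[255,0,0,-1.5,0,0,0],[255,0,0,-1.5,0,0,0],[255,0,0,-1.5,0,0,0],[255,0,0,-1.0,0,0,0],[255,0,0,-1.0,0,0,0],[255,0,0,-1.0,0,0,0]], "grip_force": 10}}

```text
time_s: 18.45
ee_pos: [0.4995, 0.3557, 0.09]
eef_rot: [3.141, -0.0, 1.511]
force: [0.1, -0.5, -0.4]
grip_width: 0.0005
grip_force: 0.0
```

Request:
{"api": "apply_moves", "payload": {"deltas": [[255,0,0,-1.0,0,0,0],[255,0,0,-0.8,0,0,0],[255,0,0,-0.8,0,0,0],[255,0,0,-0.8,0,0,0],[255,0,0,-0.8,0,0,0],[255,0,0,0,0,0,0]]}}

```text
time_s: 19.05
ee_pos: [0.4988, 0.3555, 0.0472]
eef_rot: [-3.14, 0.001, 1.511]
force: [0.8, -0.5, -0.2]
grip_width: 0.0002
grip_force: 0.0
```

Run:
```python
from h import *
state(); L=lidR(-.06,0); print(L.T@(ctrl.get_obs()['ee_pos']-[.494,.2705,0]))
```

```text
t 19.05 p [0.4988 0.3555 0.0472] rot [-3.1402e+00  8.0000e-04  1.5111e+00] F [ 0.8 -0.5 -0.2] M [-0.04  0.06  0.06] w 0.0002 gf 0.0 q [0.56 0.59 1.47 0.   1.08 0.62]
[-0.0002784   0.08515291  0.04724451]
```

Request:
{"api": "apply_moves", "payload": {"deltas": [[255,-0.02,-0.35,0,0,0,0],[255,-0.02,-0.35,0,0,0,0],[255,0,-0.1,0,0,0,0],[255,0,0,0,0,0,0]]}}

```text
time_s: 19.45
ee_pos: [0.499, 0.3476, 0.0488]
eef_rot: [3.141, -0.0, 1.511]
force: [0.3, -0.0, 0.4]
grip_width: 0.0005
grip_force: 0.0
```

Request:
{"api": "apply_moves", "payload": {"deltas": [[255,0,-0.1,0,0,0,0],[255,0,0,0,0,0,0]]}}

```text
time_s: 19.65
ee_pos: [0.499, 0.3469, 0.0488]
eef_rot: [3.141, -0.0, 1.511]
force: [0.3, 1.5, 0.8]
grip_width: 0.0004
grip_force: 0.5
```

Request:
{"api": "apply_moves", "payload": {"deltas": [[255,0,-0.1,0,0,0,0],[255,0,0,0,0,0,0]]}}

```text
time_s: 19.85
ee_pos: [0.499, 0.346, 0.0488]
eef_rot: [3.141, -0.001, 1.511]
force: [1.1, 2.3, 1.2]
grip_width: 0.0002
grip_force: 1.4
```

Request:
{"api": "apply_moves", "payload": {"deltas": [[255,0,-0.1,0,0,0,0],[255,0,0,0,0,0,0]]}}

```text
time_s: 20.05
ee_pos: [0.4988, 0.3458, 0.0488]
eef_rot: [3.141, -0.002, 1.511]
force: [-1.6, 9.5, 0.8]
grip_width: 0.0006
grip_force: 4.3
```

Clip 2 stopped firmly (9.5 N) at the expected down position. Next, clip 4.

Request:
{"api": "apply_moves", "payload": {"deltas": [[255,0.06,1.0,0,0,0,0],[255,0,0,3.5,0,0,0],[255,0,0,3.5,0,0,0],[255,0,0,3.5,0,0,0],[255,-0.2,-3.42,0,0,0,0],[255,-0.2,-3.42,0,0,0,0],[255,-0.2,-3.42,0,0,0,0],[255,-0.2,-3.42,0,0,0,0],[255,-0.2,-3.42,0,0,0,0],[255,0,0,-1.5,0,0,0]]}}

```text
time_s: 21.05
ee_pos: [0.4903, 0.1812, 0.14]
eef_rot: [3.139, -0.0, 1.508]
force: [0.2, 1.0, -1.0]
grip_width: 0.0002
grip_force: 0.0
```

Run:
```python
from h import *
state(); L=lidR(-.06,0); plan(np.array([.494,.2705,.047])+L@[0,-.0855,0],toolR(L),10,255)
```

```text
t 21.05 p [0.4903 0.1812 0.14  ] rot [ 3.1391 -0.      1.5083] F [ 0.2  1.  -1. ] M [-0.02  0.04 -0.01] w 0.0002 gf 0.0 q [ 0.28  0.29  1.67 -0.    1.18  0.35]
d cm [-0.14  0.4  -9.3 ] rv [0.    0.003 0.002] n 10 row [255, -0.014, 0.04, -0.93, 0.0, 0.0003, 0.0002]
```

Request:
{"api": "apply_moves", "payload": {"deltas": [[255,0,0.1,-1.5,0,0,0],[255,0,0,-1.5,0,0,0],[255,0,0,-1.0,0,0,0],[255,0,0,-1.0,0,0,0],[255,0,0,-1.0,0,0,0],[255,0,0,-1.0,0,0,0],[255,0,0,-0.8,0,0,0],[255,0,0,-0.8,0,0,0],[255,0,0,-0.7,0,0,0],[255,0,0,0,0,0,0]]}}

```text
time_s: 22.05
ee_pos: [0.489, 0.1847, 0.0445]
eef_rot: [-3.14, 0.0, 1.511]
force: [0.1, 0.8, -0.3]
grip_width: 0.0006
grip_force: 0.0
```

Run:
```python
from h import *
state(); L=lidR(-.06,0); print(L.T@(ctrl.get_obs()['ee_pos']-[.494,.2705,0]))
```

```text
t 22.05 p [0.489  0.1847 0.0445] rot [-3.1401e+00  4.0000e-04  1.5111e+00] F [ 0.1  0.8 -0.3] M [-0.04  0.03  0.  ] w 0.0006 gf 0.0 q [0.29 0.42 1.74 0.   0.98 0.35]
[ 0.00017094 -0.08597647  0.04452356]
```

Request:
{"api": "apply_moves", "payload": {"deltas": [[255,0.02,0.35,0,0,0,0],[255,0.02,0.35,0,0,0,0],[255,0,0.1,0.1,0,0,0],[255,0,0,0,0,0,0]]}}

```text
time_s: 22.45
ee_pos: [0.49, 0.1932, 0.0469]
eef_rot: [3.141, -0.001, 1.511]
force: [-0.2, 0.5, 0.4]
grip_width: 0.0001
grip_force: 0.0
```

Request:
{"api": "apply_moves", "payload": {"deltas": [[255,0,0.1,0,0,0,0],[255,0,0,0,0,0,0]]}}

```text
time_s: 22.65
ee_pos: [0.4901, 0.1938, 0.0468]
eef_rot: [3.141, -0.0, 1.511]
force: [-0.7, -2.4, 1.3]
grip_width: 0.0002
grip_force: 0.9
```

Request:
{"api": "apply_moves", "payload": {"deltas": [[255,0,0.1,0,0,0,0],[255,0,0,0,0,0,0]]}}

```text
time_s: 22.85
ee_pos: [0.4901, 0.1947, 0.0467]
eef_rot: [3.141, -0.0, 1.511]
force: [0.2, -4.1, 3.3]
grip_width: 0.0003
grip_force: 1.8
```

Request:
{"api": "apply_moves", "payload": {"deltas": [[255,0,0.1,0,0,0,0],[255,0,0,0,0,0,0]]}}

```text
time_s: 23.05
ee_pos: [0.49, 0.1958, 0.0467]
eef_rot: [3.141, -0.0, 1.511]
force: [0.6, -3.9, 3.6]
grip_width: 0.0004
grip_force: 2.0
```

Request:
{"api": "apply_moves", "payload": {"deltas": [[255,0,0.1,0,0,0,0],[255,0,0,0,0,0,0]]}}

```text
time_s: 23.25
ee_pos: [0.49, 0.1962, 0.0466]
eef_rot: [3.141, 0.001, 1.511]
force: [-0.2, -9.9, 3.8]
grip_width: 0.0004
grip_force: 4.9
```

Request:
{"api": "apply_moves", "payload": {"deltas": [[255,0,0.1,0,0,0,0],[255,0,0,0,0,0,0]]}}

```text
time_s: 23.45
ee_pos: [0.4901, 0.1963, 0.0466]
eef_rot: [-3.142, 0.002, 1.511]
force: [0.4, -17.2, 7.1]
grip_width: 0.0004
grip_force: 8.5
```

Clip 4 is firm. Next, clip 1 (+x), turning the tool 90°.

Request:
{"api": "apply_moves", "payload": {"deltas": [[255,-0.06,-1.1,0,0,0,0],[255,0,0,3.5,0,0,0],[255,0,0,3.5,0,0,0],[255,0,0,3.5,0,0,0],[255,0.92,0.66,0,0,0,0.131],[255,0.92,0.66,0,0,0,0.131],[255,0.92,0.66,0,0,0,0.131],[255,0.92,0.66,0,0,0,0.131],[255,0.92,0.66,0,0,0,0.131],[255,0.92,0.66,0,0,0,0.131]]}}

```text
time_s: 24.45
ee_pos: [0.5446, 0.2268, 0.1511]
eef_rot: [-3.141, -0.001, 2.303]
force: [-0.2, -0.7, 0.4]
grip_width: 0.0003
grip_force: 0.0
```

Request:
{"api": "apply_moves", "payload": {"deltas": [[255,0.92,0.66,0,0,0,0.131],[255,0.92,0.66,0,0,0,0.131],[255,0.92,0.66,0,0,0,0.131],[255,0.92,0.66,0,0,0,0.131],[255,0.92,0.66,0,0,0,0.131],[255,0.92,0.66,0,0,0,0.131],[255,0,0,0,0,0,0]]}}

```text
time_s: 25.15
ee_pos: [0.5999, 0.2665, 0.1507]
eef_rot: [3.141, -0.001, 3.086]
force: [-0.0, -0.3, -0.7]
grip_width: 0.0005
grip_force: 0.0
```

Run:
```python
from h import *
state(); L=lidR(-.06,0);Q=lidR(-.06+np.pi/2,0); plan(np.array([.494,.2705,.047])+L@[.1055,0,0],toolR(Q),10,255)
```

```text
t 25.15 p [0.5999 0.2665 0.1507] rot [ 3.1411e+00 -1.1000e-03  3.0857e+00] F [-0.  -0.3 -0.7] M [ 0.08  0.01 -0.07] w 0.0005 gf 0.0 q [ 0.36  0.57  1.24  0.    1.33 -1.15]
d cm [ -0.06  -0.24 -10.37] rv [-0.001 -0.001 -0.004] n 10 row [255, -0.006, -0.024, -1.037, -0.0001, -0.0001, -0.0004]
```

Request:
{"api": "apply_moves", "payload": {"deltas": [[255,-0.05,-0.2,-1.5,0,0,0],[255,0,0,-1.5,0,0,0],[255,0,0,-1.2,0,0,0],[255,0,0,-1.0,0,0,0],[255,0,0,-1.0,0,0,0],[255,0,0,-1.0,0,0,0],[255,0,0,-1.0,0,0,0],[255,0,0,-1.0,0,0,0],[255,0,0,-1.0,0,0,0],[255,0,0,0,0,0,0]]}}

```text
time_s: 26.15
ee_pos: [0.5986, 0.2638, 0.0478]
eef_rot: [-3.141, -0.002, 3.083]
force: [-0.3, -0.5, -0.2]
grip_width: 0.0008
grip_force: 0.0
```

Request:
{"api": "apply_moves", "payload": {"deltas": [[255,-0.35,0.02,0,0,0,0],[255,-0.35,0.02,0,0,0,0],[255,-0.1,0,0,0,0,0],[255,0,0,0,0,0,0]]}}

```text
time_s: 26.55
ee_pos: [0.5911, 0.2645, 0.05]
eef_rot: [3.141, 0.0, 3.083]
force: [0.0, -1.3, 0.2]
grip_width: 0.0004
grip_force: 0.0
```

Request:
{"api": "apply_moves", "payload": {"deltas": [[255,-0.1,0,0,0,0,0],[255,0,0,0,0,0,0]]}}

```text
time_s: 26.75
ee_pos: [0.5904, 0.2645, 0.0499]
eef_rot: [3.141, 0.001, 3.083]
force: [2.3, -0.8, 1.1]
grip_width: 0.0004
grip_force: 0.7
```

Request:
{"api": "apply_moves", "payload": {"deltas": [[255,-0.1,0,0,0,0,0],[255,0,0,0,0,0,0]]}}

```text
time_s: 26.95
ee_pos: [0.59, 0.2645, 0.0499]
eef_rot: [3.141, 0.002, 3.083]
force: [6.3, 1.4, -0.1]
grip_width: 0.0002
grip_force: 3.0
```

Request:
{"api": "apply_moves", "payload": {"deltas": [[255,-0.1,0,0,0,0,0],[255,0,0,0,0,0,0]]}}

```text
time_s: 27.15
ee_pos: [0.5899, 0.2646, 0.0503]
eef_rot: [3.14, 0.004, 3.083]
force: [12.1, 2.1, -1.0]
grip_width: 0.0002
grip_force: 5.7
```

Clip 1 is firm. Last, clip 3.

Request:
{"api": "apply_moves", "payload": {"deltas": [[255,1.1,-0.06,0,0,0,0],[255,0,0,3.5,0,0,0],[255,0,0,3.5,0,0,0],[255,0,0,3.3,0,0,0],[255,-3.5,0.21,0,0,0,0],[255,-3.5,0.21,0,0,0,0],[255,-3.5,0.21,0,0,0,0],[255,-3.5,0.21,0,0,0,0],[255,-3.5,0.21,0,0,0,0],[255,-3.5,0.21,0,0,0,0]]}}

```text
time_s: 28.15
ee_pos: [0.3875, 0.2763, 0.1524]
eef_rot: [-3.141, -0.001, 3.083]
force: [0.2, -0.1, -0.7]
grip_width: 0.0005
grip_force: 0.0
```

Request:
{"api": "apply_moves", "payload": {"deltas": [[255,0,0,0,0,0,0],[255,0,0,0,0,0,0]]}}

```text
time_s: 28.35
ee_pos: [0.3891, 0.2766, 0.153]
eef_rot: [3.141, 0.0, 3.084]
force: [0.4, 0.7, 0.0]
grip_width: 0.0005
grip_force: 0.0
```

Run:
```python
from h import *
state(); L=lidR(-.06,0);Q=lidR(-.06+np.pi/2,0); plan(np.array([.494,.2705,.047])+L@[-.1055,0,0],toolR(Q),10,255)
```

```text
t 28.35 p [0.3891 0.2766 0.153 ] rot [3.1412e+00 4.0000e-04 3.0840e+00] F [0.4 0.7 0. ] M [0.07 0.02 0.03] w 0.0005 gf 0.0 q [ 0.54  0.18  1.77  0.    1.19 -0.97]
d cm [ -0.04   0.02 -10.6 ] rv [-0.     0.    -0.002] n 10 row [255, -0.004, 0.002, -1.06, -0.0, 0.0, -0.0002]
```

Request:
{"api": "apply_moves", "payload": {"deltas": [[255,0,0,-1.5,0,0,0],[255,0,0,-1.5,0,0,0],[255,0,0,-1.2,0,0,0],[255,0,0,-1.0,0,0,0],[255,0,0,-1.0,0,0,0],[255,0,0,-1.0,0,0,0],[255,0,0,-1.0,0,0,0],[255,0,0,-1.0,0,0,0],[255,0,0,-1.2,0,0,0],[255,0,0,0,0,0,0]]}}

```text
time_s: 29.35
ee_pos: [0.3885, 0.276, 0.0469]
eef_rot: [-3.14, -0.002, 3.083]
force: [-0.3, -0.5, 1.0]
grip_width: 0.0001
grip_force: 0.0
```

Request:
{"api": "apply_moves", "payload": {"deltas": [[255,0.35,-0.02,0,0,0,0],[255,0.35,-0.02,0,0,0,0],[255,0.1,0,0,0,0,0],[255,0,0,0,0,0,0]]}}

```text
time_s: 29.75
ee_pos: [0.3976, 0.2761, 0.0488]
eef_rot: [3.141, 0.001, 3.083]
force: [-0.2, -0.9, -0.7]
grip_width: 0.0006
grip_force: 0.0
```

Request:
{"api": "apply_moves", "payload": {"deltas": [[255,0.1,0,0,0,0,0],[255,0,0,0,0,0,0]]}}

```text
time_s: 29.95
ee_pos: [0.3981, 0.2761, 0.0487]
eef_rot: [3.142, -0.0, 3.083]
force: [-3.0, -0.4, 3.7]
grip_width: 0.0006
grip_force: 1.8
```

Request:
{"api": "apply_moves", "payload": {"deltas": [[255,0.1,0,0,0,0,0],[255,0,0,0,0,0,0]]}}

```text
time_s: 30.15
ee_pos: [0.399, 0.276, 0.0486]
eef_rot: [-3.141, -0.001, 3.083]
force: [-3.6, -1.5, 4.2]
grip_width: 0.0007
grip_force: 2.3
```

Request:
{"api": "apply_moves", "payload": {"deltas": [[255,0.1,0,0,0,0,0],[255,0,0,0,0,0,0]]}}

```text
time_s: 30.35
ee_pos: [0.4, 0.276, 0.0486]
eef_rot: [-3.141, -0.001, 3.083]
force: [-5.1, -0.1, 4.5]
grip_width: 0.0002
grip_force: 2.4
```

Request:
{"api": "apply_moves", "payload": {"deltas": [[255,0.1,0,0,0,0,0],[255,0,0,0,0,0,0]]}}

```text
time_s: 30.55
ee_pos: [0.4004, 0.276, 0.0486]
eef_rot: [-3.141, -0.002, 3.083]
force: [-9.1, 0.4, 8.3]
grip_width: 0.0004
grip_force: 4.9
```

Request:
{"api": "apply_moves", "payload": {"deltas": [[255,0.1,0,0,0,0,0],[255,0,0,0,0,0,0]]}}

```text
time_s: 30.75
ee_pos: [0.4005, 0.2759, 0.0485]
eef_rot: [-3.141, -0.004, 3.083]
force: [-18.1, -0.1, 11.7]
grip_width: 0.0006
grip_force: 8.6
```

All four are firm. I'll retreat and check from above.

Request:
{"api": "apply_moves", "payload": {"deltas": [[255,-1.2,0.05,0,0,0,0],[255,0,0,3,0,0,0],[255,0,0,3.5,0,0,0],[255,0,0,3.5,0,0,0],[255,0,0,3.5,0,0,0],[255,2,0,3.0,0,0,0],[255,3,0,0,0,0,0],[255,3,0,0,0,0,0],[255,3,0,0,0,0,0]]}}

```text
time_s: 31.65
ee_pos: [0.5014, 0.2765, 0.2138]
eef_rot: [3.141, 0.001, 3.083]
force: [-0.3, 0.7, 0.6]
grip_width: 0.0007
grip_force: 0.0
```

Request:
{"api": "apply_moves", "payload": {"deltas": [[255,3,0,0,0,0,0],[255,0,0,0,0,0,0],[255,0,0,0,0,0,0],[255,0,0,0,0,0,0]]}}

```text
time_s: 32.05
ee_pos: [0.5296, 0.2766, 0.2137]
eef_rot: [3.142, 0.0, 3.083]
force: [0.5, -0.8, -0.3]
grip_width: 0.0008
grip_force: 0.0
```

Run:
```python
from h import *
state()
i,K,P,c=cam('wrist'); g=i.astype(int).sum(2)//3
L=lidR(-.06,0); H=np.array([.4945,.271,.096])
for s in [(80,60,-18),(80,-60,-18),(-80,60,-18),(-80,-60,-18),(88,30,-22),(-88,30,-22),(0,68,-22),(0,-68,-22)]: print(s,proj(H+L@(np.array(s)/1000),K,P).round(1))
m=cv2.resize(g.astype(np.uint8),(128,64),interpolation=cv2.INTER_AREA).astype(int)
for r in m: print(''.join(' .:-=+*#%@'[min(9,v*10//256)] for v in r))
i,K,P,c=cam('scene'); np.savez('f_scene',i=i,K=K,P=P); g=i.astype(int).sum(2)//3
for r in range(130,205,2): print(r,''.join(' .:-=+*#%@'[min(9,v*10//256)] for v in g[r,300:385]))
```

```text
t 32.05 p [0.5296 0.2766 0.2137] rot [3.1415e+00 1.0000e-04 3.0835e+00] F [ 0.5 -0.8 -0.3] M [-0.02  0.07  0.  ] w 0.0008 gf 0.0 q [ 0.42  0.39  1.35 -0.    1.39 -1.09]
(80, 60, -18) [305.5 222.1]
(80, -60, -18) [195.6 221.8]
(-80, 60, -18) [312.5  65.4]
(-80, -60, -18) [187.7  65. ]
(88, 30, -22) [277.7 227.5]
(-88, 30, -22) [281.2  57. ]
(0, 68, -22) [315.9 148.2]
(0, -68, -22) [185.  147.9]
:::::::.......:::::::::-=+++*+++++++:........:::::::::::::::::::::::::::::::::::::::::::::::::::::::::::::::::::::::::::::...  .
::::::::......::::::::+*+++++++++++++=:.......:::::::::::::::::::::::::::::::::::::::::::::::::::::::::::::::::::::::::::...   :
::::::::.......::::::=+++++++++++++++*=:.......::::::::::::::::::::::::::::::::::::::::::::::::::::::::::::::::::::::::::...   -
-:::--:::......:::::-++=++*++*++++++*+++:.......:::::::::::::::.:::::::::::::::::::::::::::::::::::::::::::::::::::::::::...   =
--:---::-.......::::=++*+++++**++*+++**+=.......:::::::::.:::::::::::::::::::::::::::::::::::::::::::::::::::::::::::::::...   -
-------:-:.......:::++++++++*++++*+++++++:......::::::::::
[... 10272 characters left out ...]
-----------+%%%%%%%%%%%%%%%%%%%%##%%%%%%%%%%%%%%%%#####*:::::::-:::::-
192 :::::::::-------------------#%%%%%%%%%%@%%%%%%%#%%%%%%%%%%%%%%%%%####*-::::::-::::---
194 ::::::::::-------------------+%@%%%%%%%%%%%%%%%####*###%%%@@@@%%%####*:::::::::--=-==
196 ::::::::::------------------::=#%%%%%%%%%%%%%%#######**##############=:::::----====--
198 :::::::::::-----------------:::-*%%%%%@%%%%%%%**#####***###########%%:---=-----------
200 :::::::::::----------------------+%@%%%%%%%%%%#***#****#%%%%%%%##*++=-------------=--
202 +:::::::::::---------------------+######%%%%%%@%*++******++==------------------------
204 =-::::::::::-------------------+*######*####**+=++-------------------------------==-=
```

The view from above shows all four clips as roughly 8 mm slivers along the plate edges, so they are down, with the lid level and the robot clear. Handing in.

```bash
python3 -c "
from h import *
print(ctrl.hand_in())"
```

```text
the job is handed in; nothing more can be done
None
```

The lid is fully home on the remote's box, all four clips are pressed down against their stops, and the job was handed in at about 32 s of the 61 s limit; no verdict was returned.

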